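# Set up the food dehydrator: uncap, stack and load the trays, switch on

## Task

Set up the dehydrator for drying garlic: lift the loose dust cap off the base's air outlet and set it flat in its square rest, then take every tray off the nested pile and build them into a straight stack on the base, each turned end for end against the one below (the first against the base, whose raised strip marks its handle end), so that they stand on the posts instead of nesting. Lay each garlic bulb in a tray of its own (a tray that is covered can no longer be loaded); when all is stacked and loaded, turn the switch handle fully on. Leave the lemon and the spice jar behind the work alone.

Things in the scene. Friction and masses are not known exactly. Their poses are not given: they have to be found in the camera images.
- base: Fixed white dehydrator base, 124 (x) by 158 (y) mm, deck 40 mm high; origin under its centre on the worktop. A raised strip marks its -x end, where a tray has its handle. Four posts at x = +46 and -16, y = +-69, tops at z = 70. A tray turned x against x stands on them, origin 70 mm above the base's, centred; turned the same way it nests at 40. Air outlet: 50 mm disc 5 mm high mid-deck.
- tray_1: Grey slatted tray, 120 (x) by 154 (y) mm, 130-210 g; origin centred under its feet. Handle at the -x end, at x = -38: upright bar 12 thick (x), 60 long (y), z = 29 to 62, on a 23 wide foot. Set on a tray with opposite x axis it stands on its posts (origins 70 mm apart in height, centred); same way round it nests, 40 mm apart. Bottom of the nested pile, whose trays all point the same way.
- tray_2: Tray just like tray_1, nested on it at the start. More sizes of a tray: floor top z = 10 mm; food bay x = -26 to 56, y = +-54, its middle at x = +15; side walls (y = +-54 to 58) up to z = 40, end walls (x = +-60) up to 22; four posts outside the side walls, y = +-61 to 77, 22 mm wide at x = +46 and -16, up to z = 70; feet 14 mm wide at x = -46 and +16, out to y = +-76.
- tray_3: Tray just like tray_1, nested on tray_2 at the start. Absent in some starts (then the pile has two trays).
- cap: The loose grey dust cap, lying over the air outlet at the start: a 68 mm disc, 70 g, origin centred at its underside, z up; on top an upright grip bar 14 mm thick (x), 46 mm long (y), from z = 12 to 40 mm. Nothing holds it down.
- cap_rest: The rest for the cap: a fixed square white dish, 96 mm outside, 86 mm inside, rim 14 mm high, floor 5 mm thick; origin centre of the underside on the worktop. The cap stands flat in it, right way up.
- garlic_1: A garlic bulb, about 60 mm across and 58 mm high including its neck, 39 g; origin centre of the underside when upright (z up). Widest at about z = 22 mm. A fixed wire dish rack, 0.12 m high with taller dishes in it, stands close behind the bulbs (front at world x = 0.48, right side at y = 0.10): close the fingers sideways, along world y, to clear it.
- garlic_2: A garlic bulb just like garlic_1. Absent in some starts.
- control_box: The dehydrator's fixed control box, 96 x 96 x 42 mm, with the rotary switch handle on top; origin centre of the underside on the worktop.
- switch (a joint): Angle of the switch handle in rad: 0 = off (the bar lies along the control box's x axis), 1.35 = on, at the stop. It grows as the handle turns clockwise seen from above. It stays where it is left; about 0.06 N m to turn.
- switch_grip (a point): A point on the handle's vertical turning axis, at the middle of the grip bar's height (the point turns with the handle; its x axis lies along the bar). The black bar is 74 mm long, 14 mm thick, and stands 15 mm above and below this point.
- lemon: Bystander: a lemon, 78 mm long, behind the work; origin at its underside.
- pepper_jar: Bystander: a spice jar, 45 mm across, 100 mm high, behind the work; origin centre of the underside.
There are look-alikes about, which are no part of the job. Leave any blue look-alike of the garlic_1 alone.

How it is judged:
By the outcome, as a careful person would: the job done as asked, in the order asked, and still so for the second after the job is handed in, with the robot touching nothing.
Of tray_3, garlic_2 only 1 to 2 are there at a start; the rules pass over those that are not, and their reading is None.
At some moment in a run one of garlic_1, garlic_2 may be knocked a few centimetres aside while the robot is not near it.
It also fails if it takes over 210 s, if anything falls off the work surface, if the arm or the gripper's body presses on something with over 40 N, if the wrist force passes 120 N, or if a joint passes its speed limit or range.

## Robot

A 7-joint arm with a two-finger parallel gripper is mounted at the origin on a cart in front of the work surface, level with it; the furniture and walls round the work are solid. World frame = base frame: x ahead of the robot, y to its left, z up, the work surface at z = 0. Lengths are in m, angles in rad, forces in N, time in s.
With the tool pointing down it reaches from about 0.4 to 0.85 m from the base axis. Payload 10.4 kg.
Tool frame: the origin (TCP) lies on the centre line of the jaws, within the pads' length; the fingertips stand 17 mm ahead of it and the grasp point (between the pads) lies 2 mm behind it; z points along the fingers, y is the line along which they close (so a half turn about z gives the same grasp; the last joint's range is limited). The gripper opens to 85 mm and grips with 20 to 120 N. Pads are 22 mm wide; open, the fingers measure 114 mm over their backs; the gripper's body (76 mm by 85 mm) begins 54 mm behind the grasp point. The pads swing forward as they close: fully open they stand 13 mm farther back than shut.
Start: joints at [-0.023, 0.332, -0.065, 1.46, 0.022, 1.35, -0.088], TCP at [0.625, 0, 0.248] pointing down, gripper open.
Joint ranges: [-2.6, 2.6], [-0.5, 2.12], [-1.47, 1.34], [0.16, 2.42], [-1.27, 4.41], [0.06, 2.06], [-2.6, 2.6]. Speed limits (rad/s): [2.22, 2.22, 2.79, 2.79, 3.14, 3.14, 3.14].

## Interface

Orientations are given as a unit quaternion [x, y, z, w].
In Python, from workcell import sensors, imaging, order, spotter gives the robot as it stands. The module is installed in compiled form; this text tells all that it offers.
- The arm moves only by the shell command python3 -m inch 'ROWS' [FORCE]. ROWS is JSON, a list that holds one entry, the list of rows, each a list of 7 numbers: the shift along the tool's x, y, z in m, then the turn, a rotation vector about the tool's x, y, z in rad, then the closure, from -1 (fully open) to 1 (shut). In form: [[[x, y, z, ax, ay, az, hand], ...]]. A call has 1 to 10 rows; each row is the pose to reach, as a shift and turn from the pose commanded when the call began, along the tool's axes at that moment; what a row does not reach only later rows make up. A row lasts 1/10 s, in which the tool goes at most 50 mm and 8.59 degrees, less where a joint would pass 70% of its speed; a pose out of reach is approached as far as the arm can. A call with a gripper value outside its range is refused whole. The fingers move at their own pace and stop on an object; FORCE is the grip in N (left out, the last holds). Time passes only in rows, so rows that repeat a pose let the fingers close. It gives the time, the measured TCP pose, the force, the opening and the grip force at its end, in the units of the state.
- sensors.get_obs(): the state, without advancing time (a new reading comes with each control period).
- imaging.camera(name): name is "scene" or "side" or "wrist"; returns the picture (420x560x3 uint8, blue, green, red); there is no depth.
- imaging.calibration(name): a dict with "mtx" (3x3 intrinsics, pixels), "R" (3x3) and "t" (3): a world point X has camera coordinates R X + t; the wrist camera has in their place "tool_from_camera" (4x4, takes a point from camera to tool coordinates, whose origin is the TCP and whose axes are the flange's). Camera axes: x right, y down, z forward; pixel columns grow to the right and rows downward; lengths in m; the calibration is good to about 2 mm. A picture is of the moment at which its call begins: read the wrist's pose just before it. calibration takes no time and is no camera call.
- order.hand_in(): hands the job in; it is judged then, once.
Trained networks look in the newest picture that a camera, given by its name, has taken for a name from the list of things; names that differ only in an ending like _2 or _b are one class to them, and where a whole thing is asked for, a point or a joint stands for the part that bears it (a point fixed in the world has none). Each returns a list of dicts, best first, with "conf" (0 to 1); they miss things now and then, are a little off and sometimes report something else, mostly with a low value. They report only what shows in the picture. A call takes as long as a camera call. They do not tell look-alikes from the thing itself.
- spotter.look_for(label, camera): "pixel" ([column, row] in pixels, amid what is visible of it).
The state is a dict: "clock": time; "joint_pos": joint angles; "joint_velocities": joint speeds; "tau": joint torques, N m; "position": TCP position; "ee_rot": TCP orientation; "ft_force": force on the tool from outside, world axes, zero at the start; "torque": the same for the moment, N m; "grip_width": opening from 0.0 (shut) to 1.0 (fully open); "grasp_force": force on a finger pad.
Only numpy, scipy, OpenCV 4.12 (cv2) and the standard library are available. Lean on these libraries where they do the work, as an engineer would, in place of code of your own. Each camera call takes 0.05 s, during which the arm holds its last target. There are 200 camera calls.

## Working session

There is one attempt and no reset: what is moved stays moved. The work goes in short steps, Python scripts to look and compute and a shell command to move; the robot and the scene stay as the last step left them, time stands still between calls to the robot, and variables do not carry over. Pictures are saved under pics/ and viewed, at most 14 in all, crops included, and the job is handed in when it is done.

```bash
mkdir -p pics
cat > h.py <<'E'
import numpy as np, cv2, json
from scipy.spatial.transform import Rotation as Ro
from workcell import sensors, imaging, order, spotter
def cam(name):
    o=sensors.get_obs(); im=imaging.camera(name); c=imaging.calibration(name); K=np.array(c['mtx'])
    if name=='wrist':
        T=np.eye(4);T[:3,:3]=Ro.from_quat(o['ee_rot']).as_matrix();T[:3,3]=o['position']
        M=np.linalg.inv(T@np.array(c['tool_from_camera']));R,t=M[:3,:3],M[:3,3]
    else: R,t=np.array(c['R']),np.array(c['t'])
    return im,K,R,t
def ray(p,K,R,t,z):
    d=R.T@np.linalg.inv(K)@np.array([p[0],p[1],1.]);C=-R.T@t
    return C+d*(z-C[2])/d[2]
def proj(X,K,R,t):
    v=K@(R@np.asarray(X,float)+t);return v[:2]/v[2]
def st():
    o=sensors.get_obs();print('t',round(o['clock'],2),'p',np.round(o['position'],4),'eul',np.round(Ro.from_quat(o['ee_rot']).as_matrix(),3).tolist(),'F',np.round(o['ft_force'],1),'w',round(o['grip_width'],3),'g',round(o['grasp_force'],1),'q',np.round(o['joint_pos'],2))
E
python3 - <<'E'
from h import *
st()
for n in ['scene','side','wrist']:
    im,K,R,t=cam(n);cv2.imwrite(f'pics/{n}0.png',im);print(n,np.round(-R.T@t,3))
    for l,z in [('base',.04),('tray_1',.08),('cap',.06),('cap_rest',.01),('garlic_1',.025),('control_box',.042),('switch_grip',.06),('lemon',.03),('pepper_jar',.05)]:
        print(l,[(np.round(d['pixel']).tolist(),round(d['conf'],2),np.round(ray(d['pixel'],K,R,t,z)[:2],3).tolist()) for d in spotter.look_for(l,n)])
E
```

```text
t 0.0 p [ 0.6246 -0.      0.2475] eul [[0.0, 1.0, -0.001], [1.0, -0.0, -0.0], [-0.0, -0.001, -1.0]] F [1.7 0.5 0.3] w 0.999 g 0.0 q [-0.02  0.33 -0.06  1.46  0.02  1.35 -0.09]
scene [0.181 0.511 0.695]
base [([324.0, 175.0], 0.72, [0.631, -0.161]), ([399.0, 229.0], 0.69, [0.4, -0.116]), ([256.0, 201.0], 0.35, [0.697, 0.012])]
tray_1 [([401.0, 216.0], 0.97, [0.402, -0.113]), ([411.0, 182.0], 0.86, [0.438, -0.222]), ([400.0, 229.0], 0.74, [0.387, -0.078])]
cap [([328.0, 168.0], 0.88, [0.626, -0.169])]
cap_rest [([303.0, 242.0], 0.84, [0.552, 0.021])]
garlic_1 [([369.0, 268.0], 0.89, [0.399, 0.002]), ([326.0, 299.0], 0.86, [0.422, 0.117]), ([300.0, 332.0], 0.57, [0.417, 0.202])]
control_box [([259.0, 209.0], 0.82, [0.672, 0.027])]
switch_grip [([253.0, 200.0], 0.62, [0.689, 0.027]), ([399.0, 230.0], 0.35, [0.393, -0.094])]
lemon [([261.0, 168.0], 0.75, [0.779, -0.094])]
pepper_jar [([230.0, 179.0], 0.72, [0.791, 0.001])]
side [1.239 0.125 0.631]
base [([181.0, 239.0], 0.68, [0.665, -0.164]), ([173.0, 228.0], 0.43, [0.637, -0.191])]
tray_1 [([203.0, 174.0], 0.95, [0.485, -0.165]), ([198.
[... 673 characters left out ...]
 0.91, [0.632, -0.154]), ([454.0, 184.0], 0.32, [0.796, -0.004])]
tray_1 [([76.0, 329.0], 0.88, [0.415, -0.144]), ([67.0, 307.0], 0.85, [0.411, -0.12]), ([97.0, 287.0], 0.66, [0.444, -0.097])]
cap [([74.0, 329.0], 0.75, [0.399, -0.16]), ([290.0, 340.0], 0.6, [0.633, -0.174])]
cap_rest [([217.0, 139.0], 0.68, [0.556, 0.037])]
garlic_1 [([62.0, 58.0], 0.79, [0.416, 0.114]), ([68.0, 173.0], 0.6, [0.402, 0.004])]
control_box [([345.0, 160.0], 0.85, [0.685, 0.021]), ([78.0, 328.0], 0.28, [0.391, -0.172])]
switch_grip [([346.0, 163.0], 0.55, [0.683, 0.02])]
lemon []
pepper_jar [([455.0, 183.0], 0.93, [0.792, -0.001]), ([347.0, 165.0], 0.49, [0.686, 0.017]), ([290.0, 341.0], 0.28, [0.633, -0.183])]
```

View pics/scene0.png

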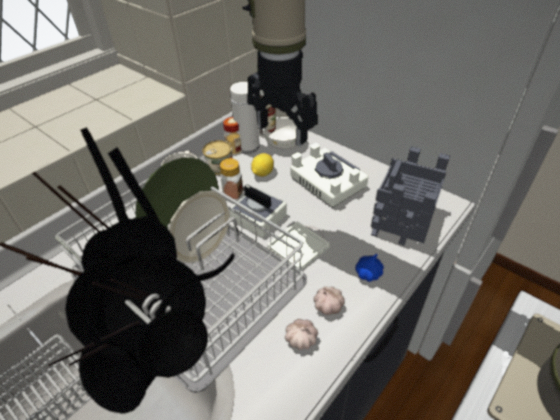

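View pics/side0.png

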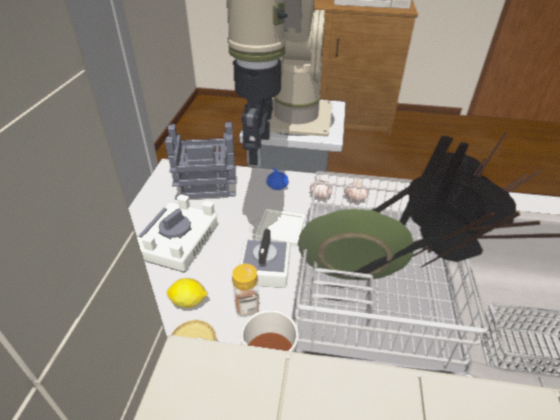

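Run:
```python
import cv2
a=cv2.imread('pics/wrist0.png');cv2.imwrite('pics/wrist0b.png',cv2.resize(a,(800,600),interpolation=cv2.INTER_CUBIC))
s=cv2.imread('pics/scene0.png')[140:250,280:460];d=cv2.imread('pics/side0.png')[110:280,120:300]
import numpy as np
cv2.imwrite('pics/c0.png',np.hstack([cv2.resize(s,(400,300),interpolation=2),cv2.resize(d,(318,300),interpolation=2)]))
```

```text
(no output)
```

View pics/wrist0b.png

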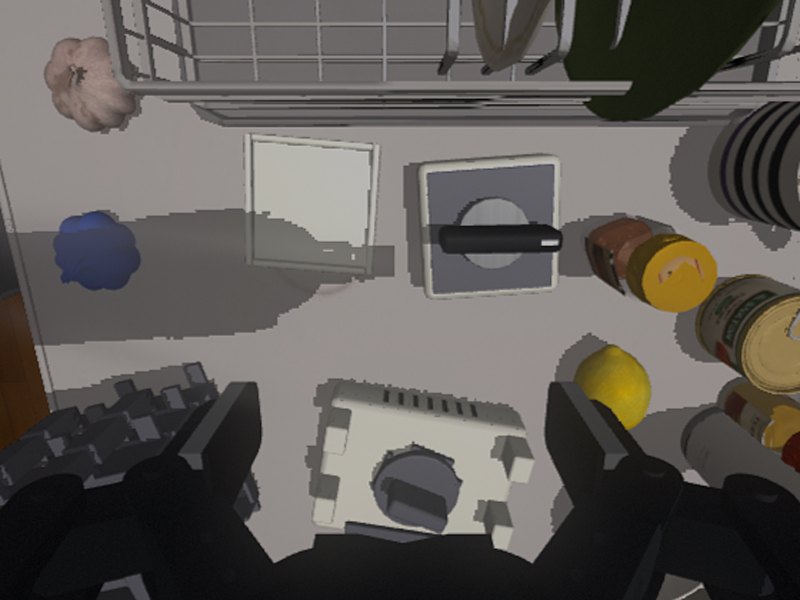

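View pics/c0.png

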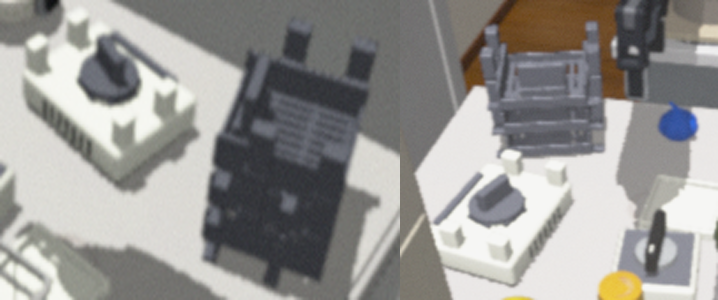

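```bash
python3 -m inch '[[[-0.05,-0.05,-0.04,0,0,0,-1],[-0.1,-0.1,-0.08,0,0,0,-1],[-0.13,-0.15,-0.1,0,0,0,-1],[-0.13,-0.15,-0.1,0,0,0,-1],[-0.13,-0.15,-0.1,0,0,0,-1],[-0.13,-0.15,-0.1,0,0,0,-1],[-0.13,-0.15,-0.1,0,0,0,-1]]]'
python3 - <<'E'
from h import *
st()
im,K,R,t=cam('wrist');cv2.imwrite('pics/w1.png',cv2.resize(im,(800,600),interpolation=2))
np.savez('w1.npz',K=K,R=R,t=t)
E
```

```text
clock: 2.2
position: [0.4752, -0.1298, 0.3486]
ee_rot: [0.707, 0.707, 0.0, 0.0]
ft_force: [0.1, 0.3, 0.4]
grip_width: 1.0
grasp_force: 0.0
t 2.2 p [ 0.4752 -0.1298  0.3486] eul [[0.0, 1.0, 0.001], [1.0, -0.0, 0.0], [0.0, 0.001, -1.0]] F [0.1 0.3 0.4] w 1.0 g 0.0 q [ 0.15  0.    0.02  1.63 -0.    1.5   0.17]
```

View pics/w1.png

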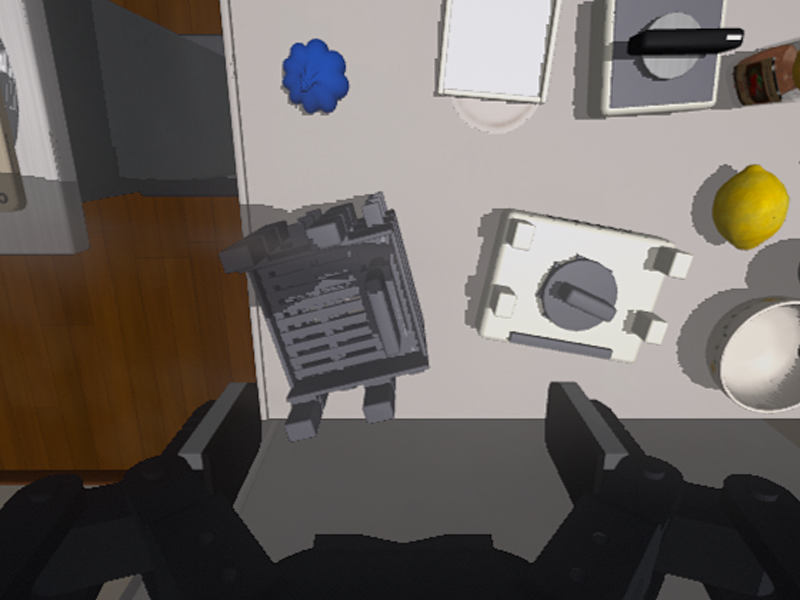

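Run:
```python
import cv2
a=cv2.imread('pics/w1.png');a=cv2.resize(a,(560,420),interpolation=cv2.INTER_AREA)
c=cv2.resize(a[125:315,150:490],None,fx=2.35,fy=2.35,interpolation=2)
cv2.imwrite('pics/w1c.png',cv2.convertScaleAbs(c,alpha=1.5,beta=10))
```

```text
(no output)
```

View pics/w1c.png

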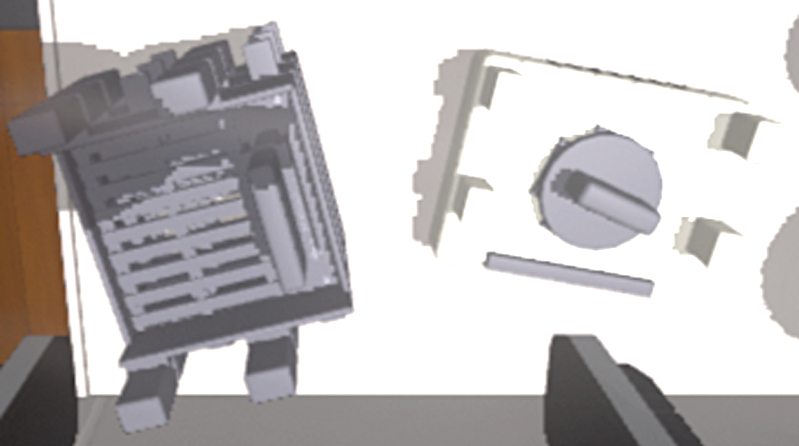

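Run:
```python
from h import *
from scipy.optimize import least_squares as ls
d=np.load('w1.npz');K,R,t=d['K'],d['R'],d['t']
cr=lambda a:np.array(a)/2.35+[150,125]
def fit(M,P,th0,x0,free_z=False):
    M=np.array(M);P=np.array(P)
    def X(p):
        c,s=np.cos(p[2]),np.sin(p[2])
        z=M[:,2]+(p[3] if free_z else 0)
        return np.c_[p[0]+c*M[:,0]-s*M[:,1],p[1]+s*M[:,0]+c*M[:,1],z]
    f=lambda p:(np.array([proj(x,K,R,t) for x in X(p)])-P).ravel()
    r=ls(f,[*x0,th0]+([0.] if free_z else []),loss='soft_l1');print(np.round(r.x,4),'deg',round(np.degrees(r.x[2]),1),'rms',round(np.sqrt(np.mean(r.fun**2)),2));print(np.round(f(r.x).reshape(-1,2),1).tolist());return r.x
print('pile');M=[(.046,-.069,.07),(-.016,-.069,.07),(.046,.069,.07),(-.016,.069,.07)]
P=cr([(40,138),(180,93),(142,413),(271,384)])
fit(M,P,3.3,(.42,-.14),True)
for h in(.04,.08): fit(np.array(M)+[0,0,h],P,3.3,(.42,-.14))
print('base');M=[(.046,.069,.07),(.046,-.069,.07),(-.016,.069,.07),(-.016,-.069,.07),(.062,.079,.04),(-.062,.079,.04),(-.062,-.079,.04)]
P=np.array([(523,229),(679,263),(503,297),(653,328),(511,211),(482,337),(640,362)])*.7
fit(M,P,1.5,(.64,-.16))
print('cap c',ray(cr((602,190)),K,R,t,.057),'bar ends',ray(cr((587,185)),K,R,t,.085),ray(cr((655,218)),K,R,t,.085))
# rest & switch (800 px): inner rim corners
for p in [(437,95),(546,103),(441,0),(562,0)]: print('rest',ray(np.array(p)*.7,K,R,t,.014)[:2].round(4))
for p in [(603,110),(716,102)]: print('box',ray(np.array(p)*.7,K,R,t,.042)[:2].round(4))
for p in [(631,42),(742,38)]: print('sw',ray(np.array(p)*.7,K,R,t,.085)[:2].round(4))
```

```text
pile
[ 0.423  -0.1855  3.4003  0.076 ] deg 194.8 rms 0.83
[[-0.5, -1.4], [0.1, 1.7], [0.4, 0.2], [-0.1, -0.3]]
[ 0.4158 -0.1967  3.3939] deg 194.5 rms 5.17
[[4.8, 0.7], [-0.5, 5.8], [0.5, -8.6], [-4.9, -7.6]]
[ 0.4238 -0.1836  3.3988] deg 194.7 rms 1.04
[[-1.2, -2.5], [0.3, 0.5], [0.2, 0.7], [0.4, 0.1]]
base
[ 0.6339 -0.182   1.3902] deg 79.7 rms 2.17
[[-0.0, 2.2], [1.5, -1.3], [1.5, 3.4], [2.8, 0.3], [-1.8, -3.2], [-3.5, -1.1], [-2.9, 0.4]]
cap c [ 0.63260935 -0.18232366  0.057     ] bar ends [ 0.61413347 -0.17103903  0.085     ] [ 0.65069873 -0.18868743  0.085     ]
rest [ 0.5042 -0.0134]
rest [ 0.6001 -0.02  ]
rest [0.5061 0.0599]
rest [0.6065 0.0598]
box [ 0.6401 -0.0275]
box [ 0.7325 -0.0213]
sw [0.6382 0.0157]
sw [0.7173 0.0182]
```

```bash
python3 -m inch '[[[-0.012,0.04,0,0,0,-0.15,-1],[-0.025,0.08,0,0,0,-0.3,-1],[-0.037,0.12,0.03,0,0,-0.45,-1],[-0.051,0.157,0.06,0,0,-0.6,-1],[-0.051,0.157,0.1,0,0,-0.75,-1],[-0.051,0.157,0.14,0,0,-0.9,-1],[-0.051,0.157,0.17,0,0,-1.05,-1],[-0.051,0.157,0.19,0,0,-1.12,-1],[-0.051,0.157,0.19,0,0,-1.12,-1]]]'
python3 - <<'E'
from h import *
st()
im,K,R,t=cam('wrist');np.savez('w2.npz',K=K,R=R,t=t)
cv2.imwrite('pics/w2.png',cv2.resize(im,(800,600),interpolation=2))
for X in [(.633,-.182,.057),(.614,-.171,.085),(.651,-.189,.085),(.5555,.032,.014)]: print(proj(X,K,R,t)/.7)
E
```

```text
clock: 3.15
position: [0.6305, -0.1791, 0.1534]
ee_rot: [0.222, 0.975, 0.001, -0.004]
ft_force: [-0.2, -0.3, -0.5]
grip_width: 0.995
grasp_force: 0.0
t 3.15 p [ 0.6305 -0.1791  0.1534] eul [[-0.901, 0.433, -0.007], [0.433, 0.901, 0.003], [0.008, -0.001, -1.0]] F [-0.2 -0.3 -0.5] w 0.995 g 0.0 q [ 0.26  0.47 -0.07  1.48  0.03  1.2   1.31]
[399.31467179 318.95975208]
[402.78703772 291.79843455]
[402.35328375 381.75025092]
[737.65524831 -37.48601678]
```

View pics/w2.png

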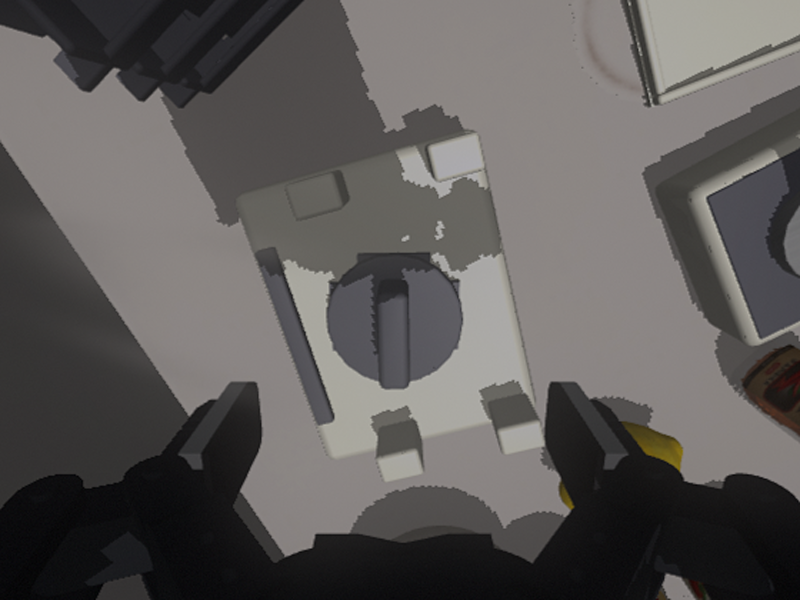

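```bash
python3 -m inch '[[[0,0,0.04,0,0,0,-1],[0,0,0.08,0,0,0,-1],[0,0,0.08,0,0,0,-1],[0,0,0.08,0,0,0,1],[0,0,0.08,0,0,0,1],[0,0,0.08,0,0,0,1],[0,0,0.08,0,0,0,1],[0,0,0.08,0,0,0,1],[0,0,0.03,0,0,0,1],[0,0,-0.01,0,0,0,1]]]' 40
python3 - <<'E'
from h import *
from scipy.optimize import least_squares as ls
st()
d=np.load('w2.npz');K,R,t=d['K'],d['R'],d['t']
M=np.array([(-.016,.069,.07),(.046,.069,.07),(-.016,-.069,.07),(.046,-.069,.07),(-.062,.079,.04),(-.062,-.079,.04),(.062,.079,.04)])
P=np.array([(317,196),(460,157),(404,464),(522,436),(240,198),(331,459),(476,132)])*.7
def f(p):
    c,s=np.cos(p[2]),np.sin(p[2])
    return (np.array([proj((p[0]+c*m[0]-s*m[1],p[1]+s*m[0]+c*m[1],m[2]),K,R,t) for m in M])-P).ravel()
r=ls(f,[.634,-.182,1.39],loss='soft_l1');print(r.x.round(4),np.degrees(r.x[2]));print(f(r.x).reshape(-1,2).round(1).tolist())
o=sensors.get_obs();Q=Ro.from_quat(o['ee_rot']).as_matrix()
print('to rest',Q.T@(np.array([.5555,.032,.14])-o['position']))
E
```

```text
clock: 4.2
position: [0.6317, -0.1809, 0.1697]
ee_rot: [0.224, 0.975, 0.0, -0.0]
ft_force: [1.2, -0.5, 0.1]
grip_width: 0.15
grasp_force: 39.3
t 4.2 p [ 0.6317 -0.1809  0.1697] eul [[-0.9, 0.436, -0.001], [0.436, 0.9, 0.0], [0.001, -0.0, -1.0]] F [ 1.2 -0.5  0.1] w 0.15 g 39.3 q [ 0.26  0.45 -0.07  1.46  0.03  1.23  1.31]
[ 0.6353 -0.1841  1.3919] 79.74934765379835
[[-0.2, 0.6], [-0.2, -0.6], [-0.3, 1.9], [2.4, 1.4], [-6.9, -1.2], [-0.3, 5.4], [3.5, -5.7]]
to rest [0.16129651 0.15844429 0.02984878]
```

```bash
python3 -m inch '[[[0.04,0.04,0,0,0,0,1],[0.08,0.08,0,0,0,0,1],[0.12,0.12,0,0,0,0,1],[0.161,0.158,0.03,0,0,0,1],[0.161,0.158,0.07,0,0,0,1],[0.161,0.158,0.07,0,0,0,1],[0.161,0.158,0.07,0,0,0,1]]]'
python3 - <<'E'
from h import *
st()
im,K,R,t=cam('wrist')
cv2.imwrite('pics/w3.png',cv2.resize(im,(800,600),interpolation=2))
for dx,dy in [(-.048,-.048),(-.048,.048),(.048,.048),(.048,-.048)]:
    c,s=np.cos(-.068),np.sin(-.068); print(proj((.5555+c*dx-s*dy,.032+s*dx+c*dy,.014),K,R,t)/.7)
E
```

```text
clock: 4.9
position: [0.5548, 0.0319, 0.0971]
ee_rot: [0.223, 0.975, -0.0, -0.001]
ft_force: [0.3, -0.8, 1.0]
grip_width: 0.153
grasp_force: 39.3
t 4.9 p [0.5548 0.0319 0.0971] eul [[-0.901, 0.434, -0.003], [0.434, 0.901, -0.0], [0.002, -0.001, -1.0]] F [ 0.3 -0.8  1. ] w 0.153 g 39.3 q [ 0.01  0.33 -0.18  1.81  0.07  1.02  0.93]
[261.35668141 264.61745945]
[467.6582599  181.20377465]
[536.29193157 375.22108058]
[349.2970692 441.0833873]
```

View pics/w3.png

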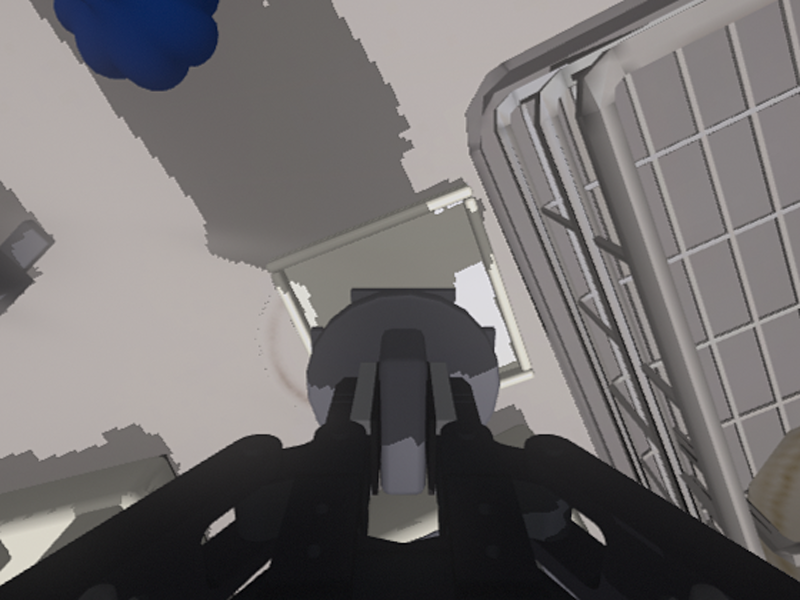

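```bash
python3 -m inch '[[[0,0,0.03,0,0,0,1],[0,0,0.055,0,0,0,1],[0,0,0.06,0,0,0,1],[0,0,0.06,0,0,0,1],[0,0,0.06,0,0,0,0],[0,0,0.06,0,0,0,0],[0,0,0.06,0,0,0,0],[0,0,0.02,0,0,0,0],[0,0,-0.03,0,0,0,0],[0,0,-0.08,0,0,0,-1]]]'
python3 - <<'E'
from h import *
st()
E
```

```text
clock: 5.95
position: [0.5556, 0.031, 0.18]
ee_rot: [0.224, 0.975, -0.0, -0.0]
ft_force: [1.4, 0.4, 0.4]
grip_width: 0.654
grasp_force: 0.0
t 5.95 p [0.5556 0.031  0.18  ] eul [[-0.9, 0.436, -0.001], [0.436, 0.9, 0.0], [0.001, -0.0, -1.0]] F [1.4 0.4 0.4] w 0.654 g 0.0 q [ 0.02  0.24 -0.18  1.73  0.05  1.18  0.95]
```

```bash
python3 -m inch '[[[0,-0.04,-0.03,0,0,0.14,-1],[0,-0.08,-0.06,0,0,0.29,-1],[0,-0.12,-0.09,0,0,0.43,-1],[-0.003,-0.16,-0.12,0,0,0.58,-1],[-0.003,-0.2,-0.15,0,0,0.72,-1],[-0.004,-0.226,-0.15,0,0,0.862,-1],[-0.004,-0.226,-0.15,0,0,0.862,-1],[-0.004,-0.226,-0.15,0,0,0.862,-1],[-0.004,-0.226,-0.15,0,0,0.862,-1]]]'
python3 - <<'E'
from h import *
st()
im,K,R,t=cam('wrist');np.savez('w4.npz',K=K,R=R,t=t)
c=cv2.resize(im[100:310,100:480],None,fx=2.1,fy=2.1,interpolation=2)
cv2.imwrite('pics/w4.png',c)
E
```

```text
clock: 6.85
position: [0.4614, -0.1727, 0.3279]
ee_rot: [0.609, 0.793, 0.0, -0.0]
ft_force: [0.1, 0.4, -0.4]
grip_width: 1.0
grasp_force: 0.0
t 6.85 p [ 0.4614 -0.1727  0.3279] eul [[-0.258, 0.966, -0.001], [0.966, 0.258, 0.001], [0.001, -0.0, -1.0]] F [ 0.1  0.4 -0.4] w 1.0 g 0.0 q [ 0.23  0.01  0.04  1.67 -0.    1.46  0.53]
```

View pics/w4.png

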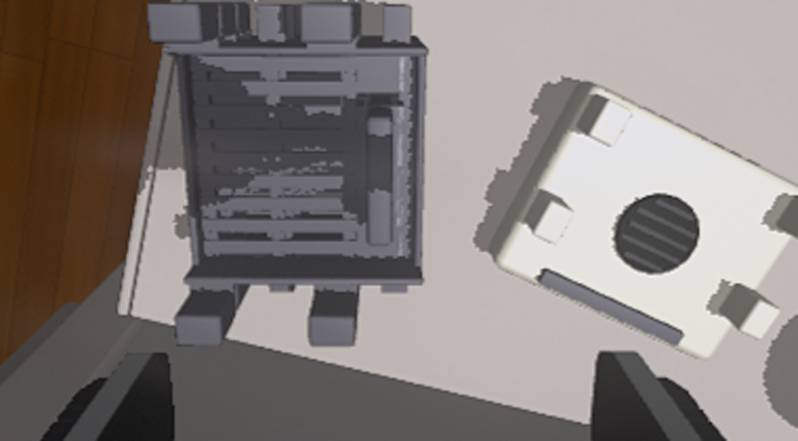

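```bash
cat >> h.py <<'E'
from scipy.optimize import least_squares
def fit(M,P,x0,K,R,t):
    M=np.array(M)
    def f(p):
        c,s=np.cos(p[2]),np.sin(p[2])
        return (np.array([proj((p[0]+c*m[0]-s*m[1],p[1]+s*m[0]+c*m[1],m[2]),K,R,t) for m in M])-P).ravel()
    r=least_squares(f,x0,loss='soft_l1');print('fit',r.x.round(4),'deg',np.degrees(r.x[2]).round(2),'res',f(r.x).reshape(-1,2).round(1).tolist());return r.x
E
python3 - <<'E'
from h import *
d=np.load('w4.npz');K,R,t=d['K'],d['R'],d['t'];cr=lambda a:np.array(a)/2.1+100
x=fit([(.046,-.069,.15),(-.016,-.069,.15),(.046,.069,.15),(-.016,.069,.15)],cr([(178,22),(331,22),(203,329),(331,328)]),[.4235,-.184,3.4],K,R,t)
h=np.array([x[0]-.038*np.cos(x[2]),x[1]-.038*np.sin(x[2]),.142]);print('handle',h,'px',(proj(h,K,R,t)-100)*2.1)
x=fit([(0,0,.045),(.046,.069,.07),(-.016,.069,.07),(-.016,-.069,.07)],cr([(657,233),(611,120),(554,222),(760,315)]),[.634,-.183,1.39],K,R,t)
print('outlet',ray(cr((657,233)),K,R,t,.045))
E
```

```text
fit [ 0.4245 -0.1831  3.3958] deg 194.57 res [[0.0, -0.8], [-0.2, -0.2], [-0.9, 0.4], [1.8, 1.3]]
handle [ 0.46126845 -0.17349567  0.142     ] px [383.38439198 182.06452325]
fit [ 0.6338 -0.1841  1.3924] deg 79.78 res [[0.5, -0.3], [-0.5, 0.1], [-0.4, -0.6], [0.5, 1.1]]
outlet [ 0.633355   -0.18466788  0.045     ]
```

```bash
python3 -m inch '[[[0,0,0.05,0,0,0,-1],[0,0,0.1,0,0,0,-1],[0,0,0.15,0,0,0,-1],[0,0,0.18,0,0,0,-1],[0,0,0.199,0,0,0,-1],[0,0,0.199,0,0,0,-1],[0,0,0.199,0,0,0,1],[0,0,0.199,0,0,0,1],[0,0,0.199,0,0,0,1],[0,0,0.199,0,0,0,1]]]' 70;  python3 -m inch '[[[0,0,0,0,0,0,1],[0,0,0,0,0,0,1],[0,0,-0.02,0,0,0,1],[0,0,-0.04,0,0,0,1],[0,0,-0.07,0,0,0,1],[0,0,-0.1,0,0,0,1],[0,0,-0.12,0,0,0,1],[0,0,-0.12,0,0,0,1]]]'
python3 - <<'E'
from h import *
st()
E
```

```text
clock: 7.9
position: [0.4616, -0.1739, 0.1302]
ee_rot: [0.61, 0.792, 0.0, 0.001]
ft_force: [-1.0, 0.4, 0.1]
grip_width: 0.332
grasp_force: 0.0
clock: 8.7
position: [0.4622, -0.1742, 0.2519]
ee_rot: [0.61, 0.792, 0.001, 0.002]
ft_force: [0.3, 0.1, -1.7]
grip_width: 0.128
grasp_force: 68.7
t 8.7 p [ 0.4622 -0.1742  0.2519] eul [[-0.255, 0.967, 0.004], [0.967, 0.255, -0.001], [-0.002, 0.004, -1.0]] F [ 0.3  0.1 -1.7] w 0.128 g 68.7 q [ 0.23  0.04  0.04  1.8  -0.    1.3   0.53]
```

```bash
python3 -m inch '[[[-0.002,0.03,0,0,0,-0.14,1],[-0.004,0.06,0,0,0,-0.28,1],[-0.008,0.09,0,0,0,-0.42,1],[-0.012,0.12,0,0,0,-0.56,1],[-0.016,0.15,0,0,0,-0.7,1],[-0.0186,0.1797,0.02,0,0,-0.84,1],[-0.0186,0.1797,0.04,0,0,-0.98,1],[-0.0186,0.1797,0.07,0,0,-1.135,1],[-0.0186,0.1797,0.095,0,0,-1.135,1],[-0.0186,0.1797,0.095,0,0,-1.135,1]]]'
python3 - <<'E'
from h import *
st()
im,K,R,t=cam('wrist')
cv2.imwrite('pics/w5.png',cv2.resize(im,(800,600),interpolation=2));np.savez('w5.npz',K=K,R=R,t=t)
o=sensors.get_obs();Q=Ro.from_quat(o['ee_rot']).as_matrix();print('rem',Q.T@(np.array([.6407,-.1464,.121])-o['position']))
E
```

```text
clock: 9.7
position: [0.6367, -0.1454, 0.1486]
ee_rot: [0.089, 0.996, 0.001, -0.004]
ft_force: [-0.3, 0.5, -2.0]
grip_width: 0.131
grasp_force: 68.7
t 9.7 p [ 0.6367 -0.1454  0.1486] eul [[-0.984, 0.177, -0.009], [0.177, 0.984, 0.002], [0.009, 0.0, -1.0]] F [-0.3  0.5 -2. ] w 0.131 g 68.7 q [ 0.23  0.47 -0.11  1.49  0.05  1.2   1.51]
rem [-0.00295352 -0.00021779  0.03052441]
```

View pics/w5.png

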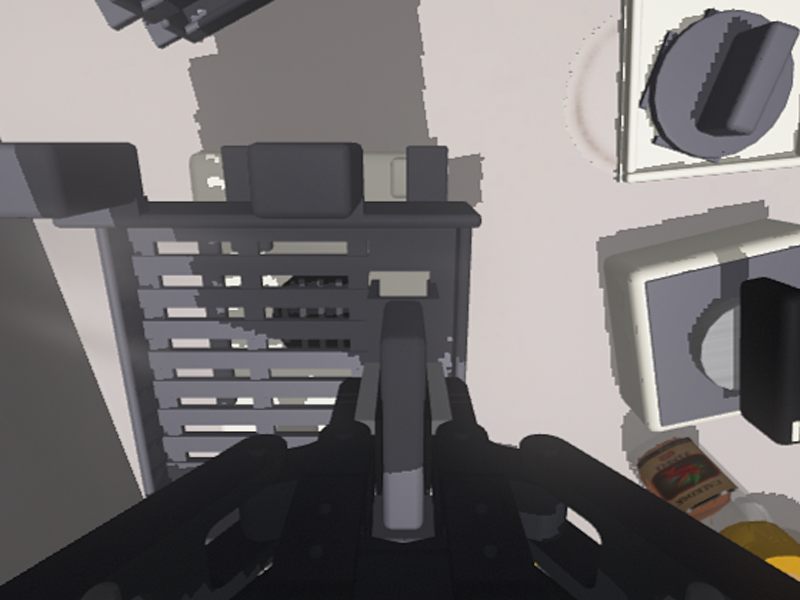

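```bash
python3 -m inch '[[[0,0,0.01,0,0,0,1],[0,0,0.01,0,0,0,1],[0,0,0.01,0,0,0,1]]]'
python3 - <<'E'
from h import *
st()
o=sensors.get_obs();Q=Ro.from_quat(o['ee_rot']).as_matrix();print('rem',Q.T@(np.array([.6407,-.1464,.121])-o['position']))
E
```

```text
clock: 10.05
position: [0.6399, -0.1459, 0.1451]
ee_rot: [0.089, 0.996, -0.0, 0.001]
ft_force: [-0.0, -0.7, -1.4]
grip_width: 0.13
grasp_force: 68.8
t 10.05 p [ 0.6399 -0.1459  0.1451] eul [[-0.984, 0.177, 0.001], [0.177, 0.984, -0.0], [-0.001, -0.0, -1.0]] F [-0.  -0.7 -1.4] w 0.13 g 68.8 q [ 0.23  0.47 -0.11  1.49  0.05  1.18  1.51]
rem [-0.00086545 -0.00030299  0.02405649]
```

```bash
python3 -m inch '[[[-0.001,0,0.01,0,0,0,1],[-0.001,0,0.018,0,0,0,1],[-0.001,0,0.021,0,0,0,1],[-0.001,0,0.024,0,0,0,1],[-0.001,0,0.025,0,0,0,1],[-0.001,0,0.025,0,0,0,1]]]'
python3 - <<'E'
from h import *
st()
E
```

```text
clock: 10.65
position: [0.6407, -0.1461, 0.1201]
ee_rot: [0.089, 0.996, -0.0, 0.0]
ft_force: [-3.1, 0.5, 4.5]
grip_width: 0.126
grasp_force: 69.5
t 10.65 p [ 0.6407 -0.1461  0.1201] eul [[-0.984, 0.177, 0.0], [0.177, 0.984, -0.0], [-0.0, 0.0, -1.0]] F [-3.1  0.5  4.5] w 0.126 g 69.5 q [ 0.23  0.49 -0.11  1.51  0.06  1.14  1.51]
```

```bash
python3 -m inch '[[[0,0,0,0,0,0,-0.2],[0,0,0,0,0,0,-0.2],[0,0,0,0,0,0,-0.2],[0,0,-0.02,0,0,0,-0.5],[0,0,-0.06,0,0,0,-1],[0,0,-0.11,0,0,0,-1],[-0.02,0,-0.16,0,0,0,-1],[-0.04,0,-0.2,0,0,0,-1],[-0.04,0,-0.2,0,0,0,-1],[-0.04,0,-0.2,0,0,0,-1]]]'
python3 - <<'E'
from h import *
st()
im,K,R,t=cam('wrist')
cv2.imwrite('pics/w6.png',cv2.resize(im,(800,600),interpolation=2));np.savez('w6.npz',K=K,R=R,t=t)
E
```

```text
clock: 11.65
position: [0.6806, -0.1532, 0.3199]
ee_rot: [0.089, 0.996, -0.0, 0.001]
ft_force: [-0.2, 0.1, -1.4]
grip_width: 0.999
grasp_force: 0.0
t 11.65 p [ 0.6806 -0.1532  0.3199] eul [[-0.984, 0.177, 0.002], [0.177, 0.984, -0.0], [-0.002, 0.0, -1.0]] F [-0.2  0.1 -1.4] w 0.999 g 0.0 q [ 0.22  0.48 -0.09  1.11  0.04  1.55  1.52]
```

View pics/w6.png

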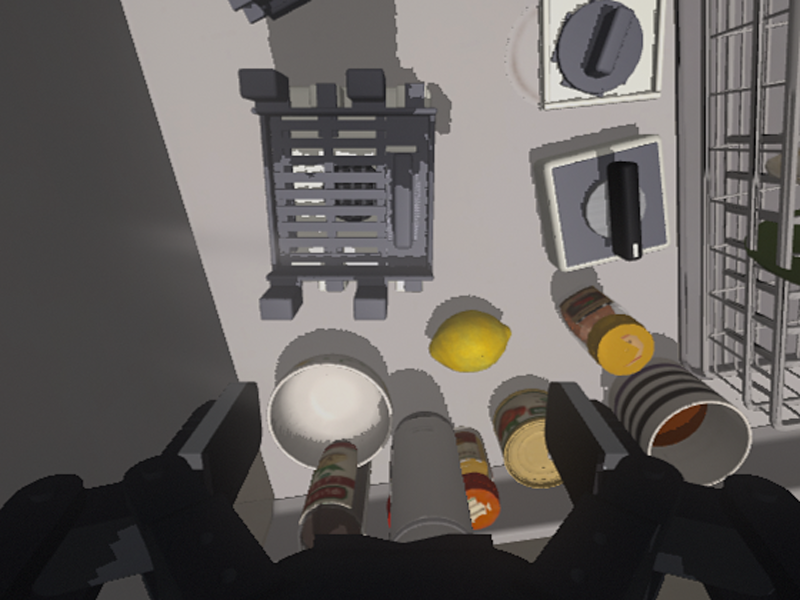

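Run:
```python
from h import *
d=np.load('w6.npz');K,R,t=d['K'],d['R'],d['t']
fit([(.046,-.069,.14),(-.016,-.069,.14),(.046,.069,.14),(-.016,.069,.14)],np.array([(259,86),(365,86),(280,304),(370,304)])*.7,[.634,-.184,4.53],K,R,t)
o=sensors.get_obs();Q=Ro.from_quat(o['ee_rot']).as_matrix();print('to pile',Q.T@(np.array([.4615,-.174,.29])-o['position']))
```

```text
fit [ 0.6349 -0.1819  4.5415] deg 260.21 res [[-0.5, -0.8], [0.5, -1.4], [-1.4, 4.9], [1.3, 4.4]]
to pile [ 0.21106975 -0.05917439  0.02857589]
```

```bash
python3 -m inch '[[[0.03,-0.01,0,0,0,0.14,-1],[0.06,-0.02,0,0,0,0.28,-1],[0.09,-0.03,0,0,0,0.42,-1],[0.12,-0.04,0,0,0,0.56,-1],[0.15,-0.045,0,0,0,0.7,-1],[0.18,-0.05,0.01,0,0,0.84,-1],[0.211,-0.059,0.03,0,0,0.98,-1],[0.211,-0.059,0.07,0,0,1.135,-1],[0.211,-0.059,0.1,0,0,1.135,-1],[0.211,-0.059,0.1,0,0,1.135,-1]]]'
python3 - <<'E'
from h import *
st()
im,K,R,t=cam('wrist')
cv2.imwrite('pics/w7.png',cv2.resize(im,(800,600),interpolation=2));np.savez('w7.npz',K=K,R=R,t=t)
h=proj((.4612,-.1736,.102),K,R,t);print(h/.7)
for m in [(.046,-.069,.11),(-.016,-.069,.11),(.046,.069,.11),(-.016,.069,.11)]:
    c,s=np.cos(3.396),np.sin(3.396);print(proj((.4243+c*m[0]-s*m[1],-.1833+s*m[0]+c*m[1],m[2]),K,R,t)/.7)
E
```

```text
clock: 12.7
position: [0.4583, -0.173, 0.2145]
ee_rot: [0.61, 0.792, -0.002, -0.004]
ft_force: [-0.8, 0.6, 0.3]
grip_width: 1.001
grasp_force: 0.0
t 12.7 p [ 0.4583 -0.173   0.2145] eul [[-0.255, 0.967, -0.008], [0.967, 0.255, 0.002], [0.004, -0.008, -1.0]] F [-0.8  0.6  0.3] w 1.001 g 0.0 q [ 0.25  0.06  0.02  1.85 -0.    1.24  0.53]
[411.14334864 303.04814017]
[228.28322506 163.81258521]
[363.93767099 164.31938409]
[254.03047841 428.70872736]
[369.00332988 429.60686967]
```

View pics/w7.png

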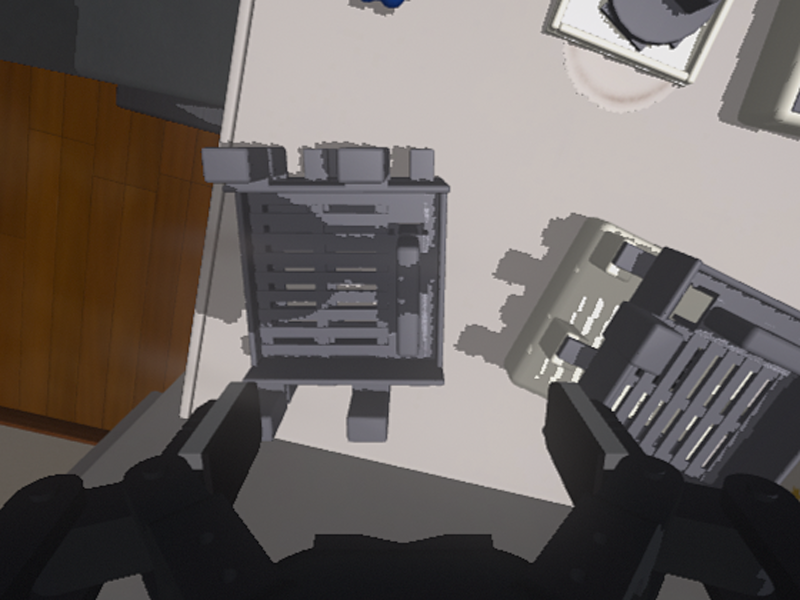

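```bash
python3 -m inch '[[[0,0,0.04,0,0,0,-1],[0,0,0.08,0,0,0,-1],[0,0,0.11,0,0,0,-1],[0,0,0.128,0,0,0,-1],[0,0,0.128,0,0,0,-1],[0,0,0.128,0,0,0,1],[0,0,0.128,0,0,0,1],[0,0,0.128,0,0,0,1],[0,0,0.128,0,0,0,1],[0,0,0.128,0,0,0,1]]]' 70;  python3 -m inch '[[[0,0,0,0,0,0,1],[0,0,0,0,0,0,1],[0,0,-0.02,0,0,0,1],[0,0,-0.04,0,0,0,1],[0,0,-0.08,0,0,0,1],[0,0,-0.13,0,0,0,1],[0,0,-0.18,0,0,0,1],[0,0,-0.2,0,0,0,1],[0,0,-0.2,0,0,0,1]]]'
python3 - <<'E'
from h import *
st()
# target: handle for tray yaw 79.8
a=np.radians(79.8);T=np.array([.634-.038*np.cos(a),-.1838-.038*np.sin(a),.191]);print(T)
o=sensors.get_obs();Q=Ro.from_quat(o['ee_rot']).as_matrix();print('rem',Q.T@(T-o['position']))
E
```

```text
clock: 13.75
position: [0.462, -0.174, 0.0918]
ee_rot: [0.61, 0.792, 0.0, 0.0]
ft_force: [0.2, -0.4, -0.1]
grip_width: 0.145
grasp_force: 0.3
clock: 14.65
position: [0.463, -0.1743, 0.2946]
ee_rot: [0.61, 0.792, 0.001, 0.003]
ft_force: [-0.5, 0.0, -1.9]
grip_width: 0.131
grasp_force: 68.6
t 14.65 p [ 0.463  -0.1743  0.2946] eul [[-0.255, 0.967, 0.005], [0.967, 0.255, -0.001], [-0.003, 0.005, -1.0]] F [-0.5  0.  -1.9] w 0.131 g 68.6 q [ 0.25  0.02  0.02  1.73 -0.    1.39  0.53]
[ 0.62727078 -0.22119943  0.191     ]
rem [-0.08699432  0.14635373  0.10452224]
```

```bash
python3 -m inch '[[[-0.009,0.015,0,0,0,0.14,1],[-0.018,0.03,0,0,0,0.29,1],[-0.027,0.045,0,0,0,0.43,1],[-0.036,0.06,0,0,0,0.58,1],[-0.045,0.075,0,0,0,0.72,1],[-0.054,0.09,0,0,0,0.87,1],[-0.063,0.105,0,0,0,1.01,1],[-0.072,0.12,0,0,0,1.16,1],[-0.08,0.135,0,0,0,1.3,1],[-0.087,0.146,0,0,0,1.45,1]]]' ; python3 -m inch '[[[0,0,0,0,0,0.14,1],[0,0,0.02,0,0,0.28,1],[0,0,0.05,0,0,0.42,1],[0,0,0.07,0,0,0.557,1],[0,0,0.07,0,0,0.557,1],[0,0,0.07,0,0,0.557,1],[0,0,0.07,0,0,0.557,1]]]'
python3 - <<'E'
from h import *
st()
T=np.array([.6273,-.2212,.1915])
o=sensors.get_obs();Q=Ro.from_quat(o['ee_rot']).as_matrix();print('rem',Q.T@(T-o['position']),'psi',np.degrees(np.arctan2(Q[1,1],Q[0,1])))
E
```

```text
clock: 15.65
position: [0.6255, -0.2206, 0.2887]
ee_rot: [0.983, 0.186, -0.001, -0.001]
ft_force: [0.0, 0.3, -1.2]
grip_width: 0.121
grasp_force: 68.7
clock: 16.35
position: [0.6256, -0.221, 0.2223]
ee_rot: [0.996, -0.087, 0.001, 0.0]
ft_force: [-0.1, -0.6, -0.1]
grip_width: 0.127
grasp_force: 68.6
t 16.35 p [ 0.6256 -0.221   0.2223] eul [[0.985, -0.174, 0.001], [-0.174, -0.985, -0.0], [0.001, 0.0, -1.0]] F [-0.1 -0.6 -0.1] w 0.127 g 68.6 q [ 0.1   0.43  0.24  1.4  -0.1   1.32 -1.41]
rem [ 1.66049211e-03 -8.77644189e-05  3.08481169e-02] psi -100.03000538441877
```

```bash
python3 -m inch '[[[0.0017,0,0.015,0,0,0.003,1],[0.0017,0,0.024,0,0,0.003,1],[0.0017,0,0.028,0,0,0.003,1],[0.0017,0,0.031,0,0,0.003,1],[0.0017,0,0.0315,0,0,0.003,1],[0.0017,0,0.0315,0,0,0.003,1]]]'
python3 - <<'E'
from h import *
st()
E
```

```text
clock: 16.95
position: [0.6265, -0.2214, 0.1919]
ee_rot: [0.996, -0.09, 0.0, -0.0]
ft_force: [-7.8, 2.1, 14.8]
grip_width: 0.126
grasp_force: 71.0
t 16.95 p [ 0.6265 -0.2214  0.1919] eul [[0.984, -0.18, 0.001], [-0.18, -0.984, 0.0], [0.001, -0.0, -1.0]] F [-7.8  2.1 14.8] w 0.126 g 71.0 q [ 0.1   0.45  0.24  1.43 -0.11  1.27 -1.41]
```

```bash
python3 -m inch '[[[0,0,0,0,0,0,-0.2],[0,0,0,0,0,0,-0.2],[0,0,0,0,0,0,-0.2],[0,0,-0.03,0,0,0,-0.5],[0,0,-0.08,0,0,0,-1],[-0.02,-0.01,-0.12,0,0,-0.14,-1],[-0.05,-0.03,-0.14,0,0,-0.28,-1],[-0.09,-0.05,-0.14,0,0,-0.42,-1],[-0.12,-0.08,-0.14,0,0,-0.56,-1],[-0.15,-0.1,-0.14,0,0,-0.7,-1]]]' ; python3 -m inch '[[[0,0,0,0,0,-0.15,-1],[0,0,0,0,0,-0.29,-1],[0,0,0,0,0,-0.44,-1],[0,0,0,0,0,-0.58,-1],[0,0,0,0,0,-0.72,-1],[0,0,0,0,0,-0.87,-1],[0,0,0,0,0,-1.01,-1],[0,0,0,0,0,-1.16,-1],[0,0,0,0,0,-1.3,-1],[0,0,0,0,0,-1.3,-1]]]'
python3 - <<'E'
from h import *
st()
o=sensors.get_obs();Q=Ro.from_quat(o['ee_rot']).as_matrix();print('rem',Q.T@(np.array([.42,.16,.33])-o['position']),'psi',np.degrees(np.arctan2(Q[1,1],Q[0,1])))
E
```

```text
clock: 17.95
position: [0.4963, -0.0936, 0.3299]
ee_rot: [0.966, 0.26, 0.0, -0.0]
ft_force: [-0.1, 0.6, 0.3]
grip_width: 0.999
grasp_force: 0.0
clock: 18.95
position: [0.4973, -0.0957, 0.3297]
ee_rot: [0.613, 0.79, -0.0, -0.0]
ft_force: [1.5, -0.1, -0.6]
grip_width: 1.001
grasp_force: 0.0
t 18.95 p [ 0.4973 -0.0957  0.3297] eul [[-0.248, 0.969, -0.0], [0.969, 0.248, 0.0], [0.0, -0.0, -1.0]] F [ 1.5 -0.1 -0.6] w 1.001 g 0.0 q [ 0.02  0.03  0.08  1.64 -0.    1.47  0.35]
rem [ 0.26690788 -0.01156541 -0.00030408] psi 14.343015819968782
```

```bash
python3 -m inch '[[[0.03,0,0,0,0,-0.14,-1],[0.06,0,0,0,0,-0.28,-1],[0.09,0,0,0,0,-0.42,-1],[0.12,-0.01,0,0,0,-0.56,-1],[0.15,-0.01,0,0,0,-0.7,-1],[0.18,-0.011,0,0,0,-0.84,-1],[0.21,-0.012,0,0,0,-0.98,-1],[0.24,-0.012,0,0,0,-1.12,-1],[0.267,-0.012,0,0,0,-1.26,-1],[0.267,-0.012,0,0,0,-1.32,-1]]]'
python3 - <<'E'
from h import *
st()
for n in ['wrist','scene','side']:
    im,K,R,t=cam(n)
    if n=='wrist': cv2.imwrite('pics/w8.png',cv2.resize(im,(800,600),interpolation=2))
    for d in spotter.look_for('garlic_1',n):
        u,v=np.round(d['pixel']).astype(int);print(n,d['pixel'],round(d['conf'],2),ray(d['pixel'],K,R,t,.027)[:2].round(3),im[v-2:v+3,u-2:u+3].mean((0,1)).round())
E
```

```text
clock: 19.95
position: [0.4189, 0.1638, 0.3298]
ee_rot: [-0.002, 1.0, 0.0, -0.0]
ft_force: [-0.2, -0.1, -0.3]
grip_width: 1.001
grasp_force: 0.0
t 19.95 p [0.4189 0.1638 0.3298] eul [[-1.0, -0.003, -0.0], [-0.003, 1.0, 0.001], [0.0, 0.001, -1.0]] F [-0.2 -0.1 -0.3] w 1.001 g 0.0 q [-0.26 -0.08 -0.2   1.75 -0.02  1.47  1.12]
wrist [309.7, 161.5] 0.87 [0.416 0.2  ] [100. 108. 128.]
wrist [243.8, 160.8] 0.81 [0.415 0.117] [115. 120. 140.]
wrist [151.6, 147.6] 0.78 [0.399 0.003] [129.  65.  45.]
scene [297.0, 330.4] 0.96 [0.422 0.204] [198. 210. 228.]
scene [328.2, 296.3] 0.88 [0.422 0.111] [180. 190. 214.]
scene [370.2, 268.9] 0.72 [0.395 0.005] [205.  87.  36.]
scene [365.4, 129.0] 0.69 [ 0.671 -0.416] [54. 50. 49.]
side [277.8, 181.8] 0.9 [0.413 0.002] [225. 116.  63.]
side [323.8, 192.4] 0.73 [0.438 0.12 ] [199. 206. 224.]
side [279.0, 227.1] 0.7 [0.582 0.031] [133. 126. 125.]
side [358.0, 193.2] 0.64 [0.427 0.204] [200. 210. 229.]
side [266.5, 258.2] 0.46 [0.679 0.02 ] [135. 135. 135.]
side [174.3, 218.1] 0.44 [ 0.591 -0.207] [106. 100.  99.]
side [220.9, 183.4] 0.32 [ 0.444 -0.138] [170. 164. 165.]
```

```bash
python3 -m inch '[[[0,0.039,0.04,0,0,0,-1],[0,0.039,0.09,0,0,0,-1],[0,0.039,0.14,0,0,0,-1],[0,0.039,0.19,0,0,0,-1],[0,0.039,0.21,0,0,0,-1],[0,0.039,0.21,0,0,0,-1]]]'
python3 - <<'E'
from h import *
st()
im,K,R,t=cam('wrist')
cv2.imwrite('pics/w9.png',cv2.resize(im,(800,600),interpolation=2))
for d in spotter.look_for('garlic_1','wrist'):
        u,v=np.round(d['pixel']).astype(int);print(d['pixel'],round(d['conf'],2),ray(d['pixel'],K,R,t,.03)[:2].round(3),im[v-2:v+3,u-2:u+3].mean((0,1)).round())
E
```

```text
clock: 20.85
position: [0.4184, 0.1976, 0.1166]
ee_rot: [0.003, 1.0, -0.001, -0.003]
ft_force: [0.5, 0.1, 0.1]
grip_width: 0.998
grasp_force: 0.0
t 20.85 p [0.4184 0.1976 0.1166] eul [[-1.0, 0.005, -0.006], [0.005, 1.0, -0.003], [0.006, -0.003, -1.0]] F [0.5 0.1 0.1] w 0.998 g 0.0 q [-0.31  0.12 -0.25  2.01  0.03  1.02  1.  ]
[14.0, 194.9] 0.83 [0.399 0.026] [97. 53. 40.]
[285.8, 214.5] 0.8 [0.413 0.201] [65. 69. 80.]
[156.1, 215.5] 0.64 [0.413 0.116] [116. 122. 141.]
```

View pics/w9.png

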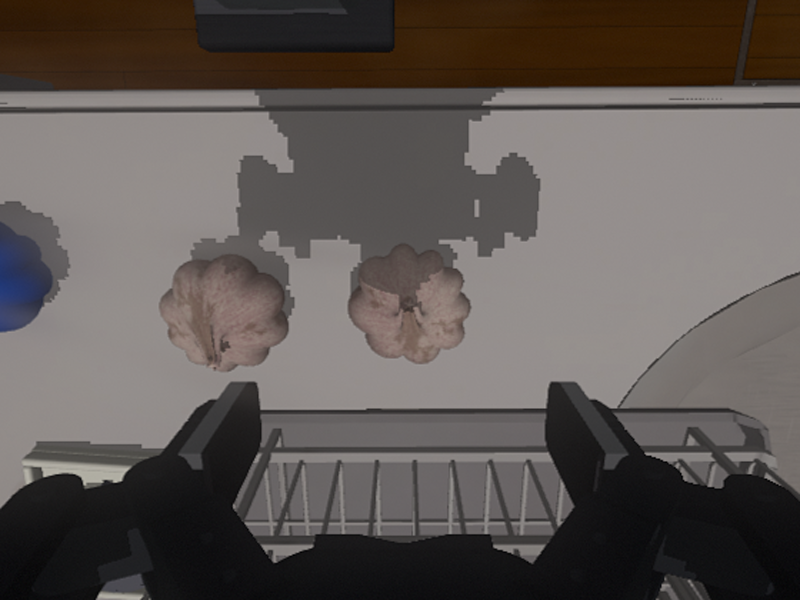

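```bash
python3 -m inch '[[[0.004,0,0.01,0,0,0,-0.75],[0.004,0,0.03,0,0,0,-0.75],[0.004,0,0.06,0,0,0,-0.75],[0.004,0,0.09,0,0,0,-0.75],[0.004,0,0.096,0,0,0,-0.75],[0.004,0,0.096,0,0,0,1],[0.004,0,0.096,0,0,0,1],[0.004,0,0.096,0,0,0,1],[0.004,0,0.096,0,0,0,1],[0.004,0,0.096,0,0,0,1]]]' 25
python3 - <<'E'
from h import *
st()
E
```

```text
clock: 21.95
position: [0.4173, 0.1997, 0.0252]
ee_rot: [0.001, 1.0, 0.001, 0.001]
ft_force: [-1.7, -0.4, 8.2]
grip_width: 0.643
grasp_force: 26.9
t 21.95 p [0.4173 0.1997 0.0252] eul [[-1.0, 0.003, 0.002], [0.003, 1.0, 0.001], [-0.002, 0.001, -1.0]] F [-1.7 -0.4  8.2] w 0.643 g 26.9 q [-0.32  0.26 -0.24  2.09  0.09  0.8   0.95]
```

```bash
python3 -m inch '[[[0,0,-0.03,0,0,0,1],[0,0,-0.08,0,0,0,1],[0,0,-0.13,0,0,0,1],[0,-0.02,-0.18,0,0,0,1],[0,-0.05,-0.22,0,0,0,1],[0,-0.09,-0.25,0,0,0,1],[0,-0.13,-0.27,0,0,0,1],[-0.01,-0.17,-0.27,0,0,0.1,1],[-0.04,-0.2,-0.27,0,0,0.24,1],[-0.07,-0.23,-0.27,0,0,0.38,1]]]'
python3 - <<'E'
from h import *
st()
o=sensors.get_obs();Q=Ro.from_quat(o['ee_rot']).as_matrix();print('rem',Q.T@(np.array([.637,-.1692,.28])-o['position']),'psi',np.degrees(np.arctan2(Q[1,1],Q[0,1])))
E
```

```text
clock: 22.95
position: [0.4862, -0.0327, 0.2951]
ee_rot: [0.193, 0.981, 0.0, 0.001]
ft_force: [0.5, 1.1, 0.5]
grip_width: 0.644
grasp_force: 27.0
t 22.95 p [ 0.4862 -0.0327  0.2951] eul [[-0.925, 0.379, 0.003], [0.379, 0.925, 0.0], [-0.002, 0.001, -1.0]] F [0.5 1.1 0.5] w 0.644 g 27.0 q [-0.05  0.    0.02  1.74 -0.    1.39  1.16]
rem [-0.19124694 -0.0691981   0.0154644 ] psi 67.71737815759458
```

```bash
python3 -m inch '[[[-0.02,-0.007,0,0,0,0.14,1],[-0.04,-0.014,0,0,0,0.28,1],[-0.06,-0.022,0,0,0,0.42,1],[-0.09,-0.03,0,0,0,0.56,1],[-0.12,-0.04,0,0,0,0.7,1],[-0.15,-0.055,0.01,0,0,0.84,1],[-0.191,-0.069,0.015,0,0,0.98,1],[-0.191,-0.069,0.015,0,0,1.12,1],[-0.191,-0.069,0.015,0,0,1.26,1],[-0.191,-0.069,0.015,0,0,1.36,1]]]';python3 -m inch '[[[0,0,0.02,0,0,0,1],[0,0,0.05,0,0,0,1],[0,0,0.05,0,0,0,1],[0,0,0.05,0,0,0,1]]]'
python3 - <<'E'
from h import *
st()
o=sensors.get_obs();Q=Ro.from_quat(o['ee_rot']).as_matrix();print('rem',Q.T@(np.array([.637,-.1692,.178])-o['position']),'psi',np.degrees(np.arctan2(Q[1,1],Q[0,1])))
im,K,R,t=cam('wrist');cv2.imwrite('pics/w10.png',im);np.savez('w10.npz',K=K,R=R,t=t)
E
```

```text
clock: 23.95
position: [0.6371, -0.1665, 0.2787]
ee_rot: [0.767, 0.642, -0.0, -0.0]
ft_force: [0.2, 0.2, -0.3]
grip_width: 0.647
grasp_force: 27.0
clock: 24.35
position: [0.6369, -0.1662, 0.2294]
ee_rot: [0.765, 0.644, -0.0, -0.0]
ft_force: [0.3, 1.0, 0.5]
grip_width: 0.643
grasp_force: 27.0
t 24.35 p [ 0.6369 -0.1662  0.2294] eul [[0.171, 0.985, -0.0], [0.985, -0.171, 0.0], [0.0, -0.0, -1.0]] F [0.3 1.  0.5] w 0.643 g 27.0 q [ 0.01  0.42  0.24  1.4  -0.1   1.33  0.08]
rem [-0.00294946  0.00061839  0.05144725] psi -9.847411591729255
```

```bash
python3 -m inch '[[[-0.003,0,0.02,0,0,0,1],[-0.003,0,0.04,0,0,0,1],[-0.003,0,0.05,0,0,0,1],[-0.003,0,0.052,0,0,0,1],[-0.003,0,0.052,0,0,0,1]]]'
python3 - <<'E'
from h import *
st()
E
python3 -m inch '[[[0,0,0,0,0,0,0],[0,0,0,0,0,0,-0.5],[0,0,0,0,0,0,-0.5],[0,0,-0.02,0,0,0,-0.5],[0,0,-0.06,0,0,0,-0.5],[0,0,-0.11,0,0,0,-0.8],[0,0,-0.14,0,0,0,-1],[0,0,-0.14,0,0,0,-1]]]'
python3 - <<'E'
from h import *
st()
im,K,R,t=cam('wrist');cv2.imwrite('pics/w11.png',cv2.resize(im,(800,600),interpolation=2));np.savez('w11.npz',K=K,R=R,t=t)
for d in spotter.look_for('garlic_1','wrist'): print(d['pixel'],round(d['conf'],2),ray(d['pixel'],K,R,t,.175)[:2].round(3))
o=sensors.get_obs();Q=Ro.from_quat(o['ee_rot']).as_matrix();print('to pile',Q.T@(np.array([.4615,-.174,.2])-o['position']),'psi',np.degrees(np.arctan2(Q[1,1],Q[0,1])))
E
```

```text
clock: 24.9
position: [0.637, -0.1693, 0.1779]
ee_rot: [0.765, 0.644, 0.0, 0.0]
ft_force: [-0.4, 0.3, -0.8]
grip_width: 0.643
grasp_force: 27.0
t 24.9 p [ 0.637  -0.1693  0.1779] eul [[0.171, 0.985, 0.001], [0.985, -0.171, -0.0], [0.0, 0.001, -1.0]] F [-0.4  0.3 -0.8] w 0.643 g 27.0 q [ 0.02  0.45  0.23  1.47 -0.11  1.24  0.09]
clock: 25.7
position: [0.638, -0.1699, 0.3229]
ee_rot: [0.765, 0.644, 0.003, 0.003]
ft_force: [-0.2, -0.7, -1.0]
grip_width: 0.997
grasp_force: 0.0
t 25.7 p [ 0.638  -0.1699  0.3229] eul [[0.171, 0.985, 0.009], [0.985, -0.171, -0.002], [-0.0, 0.009, -1.0]] F [-0.2 -0.7 -1. ] w 0.997 g 0.0 q [ 0.01  0.38  0.25  1.26 -0.09  1.51  0.08]
[50.7, 50.7] 0.96 [ 0.491 -0.032]
[280.3, 192.2] 0.68 [ 0.637 -0.166]
to pile [-0.03455721 -0.17201414  0.11723465] psi -9.854968291710955
```

```bash
python3 -m inch '[[[-0.008,-0.04,0,0,0,-0.14,-1],[-0.016,-0.08,0,0,0,-0.28,-1],[-0.025,-0.12,0.02,0,0,-0.429,-1],[-0.0345,-0.172,0.05,0,0,-0.429,-1],[-0.0345,-0.172,0.09,0,0,-0.429,-1],[-0.0345,-0.172,0.117,0,0,-0.429,-1],[-0.0345,-0.172,0.117,0,0,-0.429,-1],[-0.0345,-0.172,0.117,0,0,-0.429,-1]]]';python3 - <<'E'
from h import *
st()
im,K,R,t=cam('wrist');cv2.imwrite('pics/w12.png',im)
o=sensors.get_obs();Q=Ro.from_quat(o['ee_rot']).as_matrix();print('rem',Q.T@(np.array([.4613,-.174,.0515])-o['position']),'psi',np.degrees(np.arctan2(Q[1,1],Q[0,1])))
for d in spotter.look_for('tray_1','wrist'): print(d['pixel'],round(d['conf'],2),ray(d['pixel'],K,R,t,.03)[:2].round(3))
# fit by edges: template check, mean abs gray along projected post-top outlines
g=cv2.cvtColor(im,cv2.COLOR_BGR2GRAY)
E=cv2.Canny(g,60,120);D=cv2.distanceTransform(255-E,cv2.DIST_L2,5)
def pts(p):
    c,s=np.cos(p[2]),np.sin(p[2]);L=[]
    for x in(.046,-.016):
        for sy in(-1,1):
            if sy*1==1: continue
            q=[(x-.011,sy*.061),(x+.011,sy*.061),(x+.011,sy*.077),(x-.011,sy*.077)]
            for i in range(4):
                for k in np.linspace(0,1,12): L.append(((1-k)*q[i][0]+k*q[(i+1)%4][0],(1-k)*q[i][1]+k*q[(i+1)%4][1],.07))
    return [proj((p[0]+c*m[0]-s*m[1],p[1]+s*m[0]+c*m[1],m[2]),K,R,t) for m in L]
def cost(dx,dy):
    return np.mean([min(D[int(round(v)),int(round(u))],6) if 0<=u<559.4 and 0<=v<419.4 else 6 for u,v in pts((.4243+dx,-.1833+dy,3.396))])
b=sorted((cost(dx,dy),dx,dy) for dx in np.arange(-.012,.0121,.001) for dy in np.arange(-.012,.0121,.001));print(cost(0,0),np.round(b[:4],4))
E
```

```text
clock: 26.6
position: [0.4611, -0.1737, 0.1999]
ee_rot: [0.611, 0.792, -0.0, -0.0]
ft_force: [1.1, 0.3, 1.0]
grip_width: 0.999
grasp_force: 0.0
t 26.6 p [ 0.4611 -0.1737  0.1999] eul [[-0.254, 0.967, -0.001], [0.967, 0.254, 0.0], [0.0, -0.001, -1.0]] F [1.1 0.3 1. ] w 0.999 g 0.0 q [ 0.07  0.07  0.21  1.88 -0.02  1.2   0.54]
rem [ 1.25116310e-04 -6.20509463e-04  1.49303525e-01] psi 14.739056813599689
[242.7, 186.6] 0.88 [ 0.426 -0.18 ]
[454.9, 232.9] 0.86 [ 0.625 -0.173]
[517.5, 277.1] 0.75 [ 0.701 -0.2  ]
1.0853198 [[ 0.6104 -0.002  -0.001 ]
 [ 0.7625 -0.002   0.    ]
 [ 0.7958 -0.002  -0.002 ]
 [ 0.8438 -0.001  -0.001 ]]
```

```bash
python3 -m inch '[[[0,0,0.05,0,0,0,-1],[0,0,0.1,0,0,0,-1],[0,0,0.13,0,0,0,-1],[0,0,0.1485,0,0,0,-1],[0,0,0.1485,0,0,0,-1],[0,0,0.1485,0,0,0,1],[0,0,0.1485,0,0,0,1],[0,0,0.1485,0,0,0,1],[0,0,0.1485,0,0,0,1],[0,0,0.1485,0,0,0,1]]]' 70;  python3 -m inch '[[[0,0,0,0,0,0,1],[0,0,0,0,0,0,1],[0,0,-0.03,0,0,0,1],[0,0,-0.07,0,0,0,1],[0,0,-0.12,0,0,0,1],[0,0,-0.17,0,0,0,1],[0,0,-0.22,0,0,0,1],[0,0,-0.27,0,0,0,1],[0,0,-0.28,0,0,0,1],[0,0,-0.28,0,0,0,1]]]'
python3 - <<'E'
from h import *
st()
o=sensors.get_obs();Q=Ro.from_quat(o['ee_rot']).as_matrix();print('rem',Q.T@(np.array([.6407,-.1464,.2615])-o['position']),'psi',np.degrees(np.arctan2(Q[1,1],Q[0,1])))
E
```

```text
clock: 27.7
position: [0.4614, -0.1739, 0.0519]
ee_rot: [0.611, 0.792, 0.0, 0.0]
ft_force: [1.4, -0.2, -0.6]
grip_width: 0.146
grasp_force: 0.0
clock: 28.7
position: [0.4617, -0.174, 0.3328]
ee_rot: [0.611, 0.792, 0.001, 0.001]
ft_force: [0.6, -1.1, -2.9]
grip_width: 0.124
grasp_force: 68.8
t 28.7 p [ 0.4617 -0.174   0.3328] eul [[-0.254, 0.967, 0.003], [0.967, 0.254, -0.001], [-0.001, 0.003, -1.0]] F [ 0.6 -1.1 -2.9] w 0.124 g 68.8 q [ 0.06 -0.    0.21  1.67  0.    1.47  0.53]
rem [-0.01866346  0.17987532  0.07192174] psi 14.724138455399604
```

```bash
python3 -m inch '[[[-0.002,0.03,0,0,0,-0.14,1],[-0.004,0.06,0,0,0,-0.28,1],[-0.008,0.09,0,0,0,-0.42,1],[-0.012,0.12,0,0,0,-0.56,1],[-0.016,0.15,0,0,0,-0.7,1],[-0.0186,0.1797,0,0,0,-0.84,1],[-0.0186,0.1797,0,0,0,-0.98,1],[-0.0186,0.1797,0,0,0,-1.136,1],[-0.0186,0.1797,0.03,0,0,-1.136,1],[-0.0186,0.1797,0.04,0,0,-1.136,1]]]'; python3 -m inch '[[[0,0,0,0,0,0,1],[0,0,0,0,0,0,1],[0,0,0,0,0,0,1]]]'
python3 - <<'E'
from h import *
st()
o=sensors.get_obs();Q=Ro.from_quat(o['ee_rot']).as_matrix();print('rem',Q.T@(np.array([.6407,-.1464,.2615])-o['position']),'psi',np.degrees(np.arctan2(Q[1,1],Q[0,1])))
E
```

```text
clock: 29.7
position: [0.638, -0.1459, 0.2858]
ee_rot: [0.089, 0.996, 0.0, -0.004]
ft_force: [-1.4, -0.4, -4.0]
grip_width: 0.125
grasp_force: 68.8
clock: 30.0
position: [0.64, -0.1462, 0.2923]
ee_rot: [0.089, 0.996, -0.0, 0.001]
ft_force: [0.7, 0.1, -1.7]
grip_width: 0.124
grasp_force: 68.9
t 30.0 p [ 0.64   -0.1462  0.2923] eul [[-0.984, 0.177, 0.001], [0.177, 0.984, -0.0], [-0.001, 0.0, -1.0]] F [ 0.7  0.1 -1.7] w 0.124 g 68.9 q [ 0.09  0.38  0.1   1.31 -0.04  1.45  1.57]
rem [-6.92571864e-04 -5.68057997e-05  3.07937208e-02] psi 79.79396009474856
```

```bash
python3 -m inch '[[[0,0,0.015,0,0,0,1],[0,0,0.024,0,0,0,1],[0,0,0.028,0,0,0,1],[0,0,0.0305,0,0,0,1],[0,0,0.0315,0,0,0,1],[0,0,0.0315,0,0,0,1]]]'
python3 - <<'E'
from h import *
st()
E
```

```text
clock: 30.6
position: [0.6395, -0.1459, 0.262]
ee_rot: [0.089, 0.996, 0.0, 0.001]
ft_force: [-7.3, 2.7, 12.9]
grip_width: 0.124
grasp_force: 71.2
t 30.6 p [ 0.6395 -0.1459  0.262 ] eul [[-0.984, 0.177, 0.001], [0.177, 0.984, 0.0], [-0.001, 0.001, -1.0]] F [-7.3  2.7 12.9] w 0.124 g 71.2 q [ 0.09  0.39  0.09  1.36 -0.04  1.39  1.57]
```

```bash
python3 -m inch '[[[0,0,0,0,0,0,-0.2],[0,0,0,0,0,0,-0.2],[0,0,0,0,0,0,-0.2],[0,0,-0.03,0,0,0,-0.5],[0,0,-0.07,0,0,0,-1],[0,0,-0.1,0,0,0,-1],[0.04,0,-0.1,0,0,0,-1],[0.08,0,-0.1,0,0,0,-1],[0.12,0.005,-0.1,0,0,0,-1],[0.16,0.006,-0.1,0,0,0,-1]]]';  python3 -m inch '[[[0.05,0,0,0,0,0,-1],[0.07,0.03,0,0,0,-0.1,-1],[0.08,0.07,0,0,0,-0.178,-1],[0.09,0.12,0,0,0,-0.178,-1],[0.103,0.16,0.03,0,0,-0.178,-1],[0.103,0.213,0.07,0,0,-0.178,-1],[0.103,0.213,0.11,0,0,-0.178,-1],[0.103,0.213,0.11,0,0,-0.178,-1],[0.103,0.213,0.11,0,0,-0.178,-1]]]'
python3 - <<'E'
from h import *
st()
for n in ['wrist','scene']:
    im,K,R,t=cam(n)
    if n=='wrist': cv2.imwrite('pics/w13.png',im)
    for d in spotter.look_for('garlic_1',n):
        u,v=np.round(d['pixel']).astype(int);print(n,d['pixel'],round(d['conf'],2),ray(d['pixel'],K,R,t,.027)[:2].round(3),im[v-2:v+3,u-2:u+3].mean((0,1)).round())
    if n=='wrist':
        h=cv2.cvtColor(im,cv2.COLOR_BGR2HSV);m=((im[...,2].astype(int)-im[...,0]>14)&(im[...,1]>im[...,0])&(h[...,2]>60)).astype(np.uint8)
        N,_,s,c=cv2.connectedComponentsWithStats(cv2.morphologyEx(m,cv2.MORPH_OPEN,np.ones((5,5))))
        for i in range(1,N):
            if s[i][4]>600: print('blob',s[i].tolist(),c[i].round(1),ray(s[i][:2]+s[i][2:4]/2,K,R,t,.022)[:2].round(4))
E
```

```text
clock: 31.6
position: [0.4818, -0.1113, 0.3595]
ee_rot: [0.089, 0.996, 0.0, 0.0]
ft_force: [1.3, -0.3, 0.3]
grip_width: 1.0
grasp_force: 0.0
clock: 32.5
position: [0.4193, 0.1154, 0.2497]
ee_rot: [-0.0, 1.0, -0.0, -0.001]
ft_force: [1.1, -0.7, 1.1]
grip_width: 1.001
grasp_force: 0.0
t 32.5 p [0.4193 0.1154 0.2497] eul [[-1.0, -0.0, -0.002], [-0.0, 1.0, -0.001], [0.002, -0.001, -1.0]] F [ 1.1 -0.7  1.1] w 1.001 g 0.0 q [-0.14 -0.08 -0.22  1.92 -0.02  1.3   1.22]
wrist [171.3, 157.2] 0.79 [0.398 0.003] [119.  62.  45.]
wrist [278.6, 175.6] 0.69 [0.417 0.113] [ 88.  96. 114.]
blob [253, 150, 53, 52, 1992] [279.8 175.7] [0.4183 0.1135]
scene [327.1, 299.1] 0.89 [0.42  0.117] [182. 191. 217.]
scene [369.4, 267.0] 0.77 [0.399 0.002] [198.  84.  34.]
scene [257.4, 199.0] 0.56 [ 0.71  -0.006] [20. 19. 19.]
```

```bash
python3 -m inch '[[[0.001,-0.001,0.05,0,0,0,-1],[0.001,-0.001,0.1,0,0,0,-1],[0.001,-0.001,0.15,0,0,0,-1],[0.001,-0.001,0.19,0,0,0,-1],[0.001,-0.001,0.215,0,0,0,-1],[0.001,-0.001,0.225,0,0,0,-1],[0.001,-0.001,0.225,0,0,0,-1]]]'; python3 -m inch '[[[0,0,0,0,0,0,1],[0,0,0,0,0,0,1],[0,0,0,0,0,0,1],[0,0,0,0,0,0,1],[0,0,0,0,0,0,1],[0,0,0,0,0,0,1]]]' 25; python3 -m inch '[[[0,0,-0.03,0,0,0,1],[0,-0.02,-0.08,0,0,0,1],[0,-0.05,-0.13,0,0,0,1],[0,-0.08,-0.18,0,0,0,1],[0,-0.11,-0.23,0,0,0,1],[0,-0.13,-0.28,0,0,0.14,1],[0,-0.16,-0.32,0,0,0.28,1],[-0.01,-0.19,-0.34,0,0,0.42,1],[-0.03,-0.22,-0.34,0,0,0.5,1],[-0.03,-0.22,-0.34,0,0,0.5,1]]]';python3 - <<'E'
from h import *
st()
o=sensors.get_obs();Q=Ro.from_quat(o['ee_rot']).as_matrix();print('rem',Q.T@(np.array([.6311,-.1986,.36])-o['position']),'psi',np.degrees(np.arctan2(Q[1,1],Q[0,1])))
E
```

```text
clock: 33.4
position: [0.4189, 0.1145, 0.0249]
ee_rot: [0.0, 1.0, -0.0, -0.0]
ft_force: [0.5, -0.4, 0.9]
grip_width: 1.004
grasp_force: 0.0
clock: 34.0
position: [0.42, 0.1153, 0.0267]
ee_rot: [-0.0, 1.0, 0.0, 0.002]
ft_force: [-1.3, 0.0, 10.0]
grip_width: 0.653
grasp_force: 24.6
clock: 35.0
position: [0.4497, -0.1106, 0.3677]
ee_rot: [0.252, 0.968, -0.0, 0.003]
ft_force: [-0.8, 0.6, -1.6]
grip_width: 0.651
grasp_force: 27.3
t 35.0 p [ 0.4497 -0.1106  0.3677] eul [[-0.873, 0.488, 0.005], [0.488, 0.873, -0.002], [-0.005, 0.001, -1.0]] F [-0.8  0.6 -1.6] w 0.651 g 27.3 q [ 0.12 -0.07  0.02  1.66  0.    1.54  1.2 ]
rem [-0.20119676  0.01171403  0.0087165 ] psi 60.788872432502096
```

```bash
python3 -m inch '[[[-0.03,0.002,0,0,0,0.14,1],[-0.06,0.003,0,0,0,0.28,1],[-0.09,0.005,0,0,0,0.42,1],[-0.12,0.007,0,0,0,0.56,1],[-0.15,0.009,0,0,0,0.7,1],[-0.18,0.011,0.005,0,0,0.84,1],[-0.201,0.0117,0.008,0,0,0.98,1],[-0.201,0.0117,0.008,0,0,1.12,1],[-0.201,0.0117,0.008,0,0,1.239,1],[-0.201,0.0117,0.008,0,0,1.239,1]]]';python3 -m inch '[[[0,0,0.03,0,0,0,1],[0,0,0.05,0,0,0,1],[0,0,0.05,0,0,0,1],[0,0,0.05,0,0,0,1]]]'
python3 - <<'E'
from h import *
st()
o=sensors.get_obs();Q=Ro.from_quat(o['ee_rot']).as_matrix();print('rem',Q.T@(np.array([.6313,-.1986,.2485])-o['position']),'psi',np.degrees(np.arctan2(Q[1,1],Q[0,1])))
E
```

```text
clock: 36.0
position: [0.6306, -0.1909, 0.3575]
ee_rot: [0.764, 0.645, 0.0, 0.0]
ft_force: [-0.7, 0.5, 0.2]
grip_width: 0.652
grasp_force: 27.3
clock: 36.4
position: [0.6306, -0.191, 0.308]
ee_rot: [0.763, 0.646, 0.0, 0.0]
ft_force: [-0.1, -0.1, -0.0]
grip_width: 0.654
grasp_force: 27.3
t 36.4 p [ 0.6306 -0.191   0.308 ] eul [[0.165, 0.986, 0.001], [0.986, -0.165, 0.0], [0.0, 0.001, -1.0]] F [-0.1 -0.1 -0. ] w 0.654 g 27.3 q [ 0.11  0.39  0.16  1.27 -0.06  1.49  0.1 ]
rem [-0.00739282  0.00191104  0.05950026] psi -9.489126540726314
```

```bash
python3 -m inch '[[[-0.007,0.002,0.02,0,0,0,1],[-0.007,0.002,0.045,0,0,0,1],[-0.007,0.002,0.057,0,0,0,1],[-0.007,0.002,0.0595,0,0,0,1],[-0.007,0.002,0.0595,0,0,0,1],[-0.007,0.002,0.0595,0,0,0,0],[-0.007,0.002,0.0595,0,0,0,-0.5],[-0.007,0.002,0.0595,0,0,0,-0.5],[-0.007,0.002,0.04,0,0,0,-0.5],[-0.007,0.002,0,0,0,0,-0.5]]]'
python3 - <<'E'
from h import *
st()
o=sensors.get_obs();Q=Ro.from_quat(o['ee_rot']).as_matrix();print('rem',Q.T@(np.array([.67,-.02,.36])-o['position']),'psi',np.degrees(np.arctan2(Q[1,1],Q[0,1])))
E
```

```text
clock: 37.4
position: [0.6303, -0.198, 0.3046]
ee_rot: [0.764, 0.645, -0.002, -0.002]
ft_force: [0.5, 0.7, -1.0]
grip_width: 0.755
grasp_force: 0.0
t 37.4 p [ 0.6303 -0.198   0.3046] eul [[0.167, 0.986, -0.005], [0.986, -0.167, 0.001], [0.0, -0.006, -1.0]] F [ 0.5  0.7 -1. ] w 0.755 g 0.0 q [ 0.12  0.4   0.17  1.27 -0.06  1.49  0.11]
rem [ 0.18210903  0.00912726 -0.05536013] psi -9.615217221336254
```

```bash
python3 -m inch '[[[0.02,0,-0.05,0,0,0,-0.5],[0.06,0,-0.075,0,0,0,-1],[0.1,-0.003,-0.075,0,0,0,-1],[0.149,-0.005,-0.075,0,0,0,-1],[0.149,-0.005,-0.075,0,0,0,-1],[0.149,-0.005,-0.075,0,0,0,-1],[0.149,-0.005,-0.075,0,0,0,-1]]]'
python3 - <<'E'
from h import *
st()
im,K,R,t=cam('wrist');cv2.imwrite('pics/w14.png',cv2.resize(im,(800,600),interpolation=2));np.savez('w14.npz',K=K,R=R,t=t)
for l,z in[('garlic_1',.24),('switch_grip',.07),('control_box',.042),('cap',.02),('tray_1',.22)]:
    for n in ['wrist','scene','side']:
        if n!='wrist' and l=='garlic_1': im,K,R,t=cam(n)
        if n!='wrist':
            c=imaging.calibration(n);k=(np.array(c['mtx']),np.array(c['R']),np.array(c['t']))
        else: e=np.load('w14.npz');k=(e['K'],e['R'],e['t'])
        print(l,n,[(np.round(d['pixel']).tolist(),round(d['conf'],2),ray(d['pixel'],*k,z)[:2].round(3).tolist()) for d in spotter.look_for(l,n)][:3])
cv2.imwrite('pics/side1.png',cam('side')[0])
E
```

```text
clock: 38.1
position: [0.6513, -0.052, 0.3821]
ee_rot: [0.764, 0.645, -0.0, 0.0]
ft_force: [-0.0, 0.2, 0.1]
grip_width: 1.0
grasp_force: 0.0
t 38.1 p [ 0.6513 -0.052   0.3821] eul [[0.169, 0.986, 0.0], [0.986, -0.169, -0.001], [-0.001, 0.0, -1.0]] F [-0.   0.2  0.1] w 1.0 g 0.0 q [-0.07  0.37  0.11  1.14 -0.04  1.63 -0.13]
garlic_1 wrist [([103.0, 151.0], 0.8, [0.519, 0.009]), ([287.0, 350.0], 0.79, [0.63, -0.2]), ([298.0, 102.0], 0.63, [0.674, 0.02])]
garlic_1 scene [([370.0, 268.0], 0.9, [0.328, 0.164]), ([322.0, 130.0], 0.74, [0.577, -0.066])]
garlic_1 side [([158.0, 140.0], 0.89, [0.612, -0.197]), ([180.0, 184.0], 0.81, [0.738, -0.109]), ([278.0, 180.0], 0.76, [0.701, 0.046])]
switch_grip wrist [([298.0, 100.0], 0.56, [0.682, 0.02])]
switch_grip scene [([254.0, 200.0], 0.95, [0.678, 0.036])]
switch_grip side [([267.0, 251.0], 0.87, [0.7, 0.025])]
control_box wrist [([299.0, 99.0], 0.61, [0.685, 0.021])]
control_box scene [([258.0, 205.0], 0.91, [0.683, 0.022])]
control_box side [([268.0, 259.0], 0.83, [0.694, 0.026])]
cap wrist [([208.0, 108.0], 0.9, [0.562, 0.03]), ([297.0, 99.0], 0.51, [0.684, 0.021])]
cap scene [([301.0, 237.0], 0.89, [0.559, 0.021])]
cap side [([277.0, 229.0], 0.84, [0.582, 0.027])]
tray_1 wrist [([284.0, 228.0], 0.76, [0.646, -0.085]), ([290.0, 319.0], 0.7, [0.636, -0.18])]
tray_1 scene [([327.0, 101.0], 0.77, [0.655, -0.191]), ([334.0, 134.0], 0.75, [0.569, -0.095]), ([329.0, 159.0], 0.71, [0.529, -0.022])]
tray_1 side [([169.0, 188.0], 0.98, [0.725, -0.136]), ([174.0, 218.0], 0.92, [0.797, -0.102]), ([167.0, 154.0], 0.61, [0.624, -0.178])]
```

View pics/w14.png

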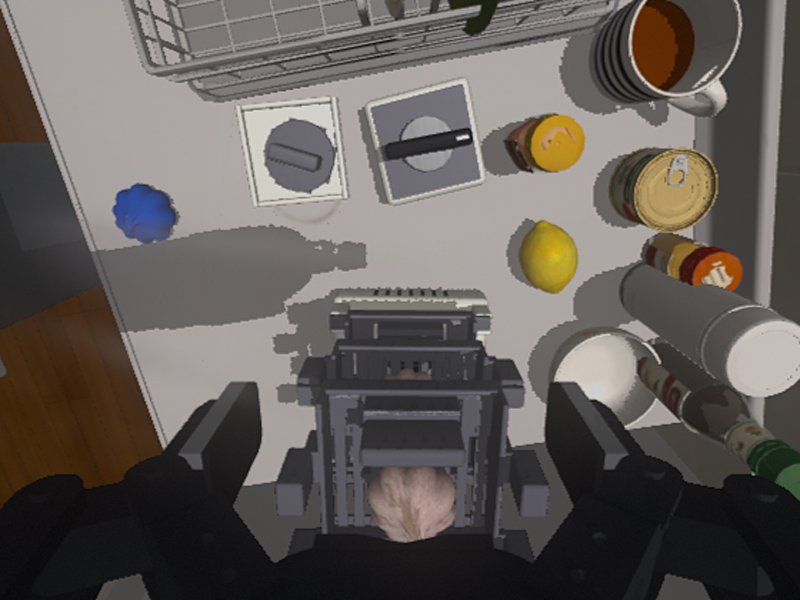

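Run:
```python
from h import *
A=np.load('w1.npz');B=np.load('w14.npz')
k=lambda d:(d['K'],d['R'],d['t'])
print('disc',ray(np.array((427,143))*.7,*k(B),.045),ray(np.array((671,45))*.7,*k(A),.045))
for z in(.08,.09,.1): print(z,[ray(np.array(p)*.7,*k(d),z)[:2].round(4).tolist() for d,p in((B,(385,149)),(B,(471,134)),(A,(630,41)),(A,(743,37)))])
print('rest cap',ray(np.array((301,155))*.7,*k(B),.015))
o=sensors.get_obs();Q=Ro.from_quat(o['ee_rot']).as_matrix()
```

```text
disc [0.68441975 0.01918153 0.045     ] [0.6870453  0.02063618 0.045     ]
0.08 [[0.6474, 0.0207], [0.7199, 0.0204], [0.6395, 0.0172], [0.7211, 0.0198]]
0.09 [[0.6478, 0.0207], [0.7186, 0.0204], [0.6353, 0.0154], [0.7148, 0.0179]]
0.1 [[0.6481, 0.0208], [0.7173, 0.0205], [0.6311, 0.0136], [0.7085, 0.0161]]
rest cap [0.56375136 0.02857729 0.015     ]
```

```bash
python3 -m inch '[[[0.02,0.01,0,0,0,-0.14,-1],[0.05,0.015,0,0,0,-0.28,-1],[0.0765,0.02,0,0,0,-0.42,-1],[0.0765,0.02,0.02,0,0,-0.57,-1],[0.0765,0.02,0.05,0,0,-0.71,-1],[0.0765,0.02,0.08,0,0,-0.86,-1],[0.0765,0.02,0.11,0,0,-1,-1],[0.0765,0.02,0.14,0,0,-1.14,-1],[0.0765,0.02,0.17,0,0,-1.29,-1],[0.0765,0.02,0.18,0,0,-1.43,-1]]]';python3 -m inch '[[[0,0,0,0,0,-0.14,-1],[0,0,0,0,0,-0.28,-1],[0,0,0,0,0,-0.34,-1],[0,0,0,0,0,-0.34,-1],[0,0,0,0,0,-0.34,-1]]]'
python3 - <<'E'
from h import *
st()
o=sensors.get_obs();Q=Ro.from_quat(o['ee_rot']).as_matrix();print('rem',Q.T@(np.array([.684,.02,.068])-o['position']),'psi',np.degrees(np.arctan2(Q[1,1],Q[0,1])))
im,K,R,t=cam('wrist');cv2.imwrite('pics/w15.png',im)
for l in ['switch_grip','control_box']: print(l,[(d['pixel'],round(d['conf'],2),ray(d['pixel'],K,R,t,.07)[:2].round(4)) for d in spotter.look_for(l,'wrist')])
# black bar segmentation in centre region
g=im.max(2);m=(g<45).astype(np.uint8);m[260:]=0
N,_,s,c=cv2.connectedComponentsWithStats(m)
for i in range(1,N):
    if s[i][4]>500:
        ys,xs=np.where(_==i);r=cv2.minAreaRect(np.c_[xs,ys].astype(np.float32));print(s[i].tolist(),[np.round(ray(p,K,R,t,.08)[:2],4).tolist() for p in cv2.boxPoints(r)])
E
```

```text
clock: 40.05
position: [0.6824, 0.0213, 0.198]
ee_rot: [0.151, 0.989, -0.001, -0.002]
ft_force: [-0.0, -0.1, 1.1]
grip_width: 0.996
grasp_force: 0.0
clock: 40.55
position: [0.6839, 0.0213, 0.2018]
ee_rot: [-0.014, 1.0, 0.0, 0.0]
ft_force: [-0.9, -0.8, -0.6]
grip_width: 0.998
grasp_force: 0.0
t 40.55 p [0.6839 0.0213 0.2018] eul [[-1.0, -0.029, 0.0], [-0.029, 1.0, 0.0], [-0.0, 0.0, -1.0]] F [-0.9 -0.8 -0.6] w 0.998 g 0.0 q [ 0.04  0.5  -0.2   1.34  0.1   1.32  1.44]
rem [ 2.08604581e-06 -1.31629678e-03  1.33844657e-01] psi 91.65845459122953
switch_grip [([277.9, 194.5], 0.77, array([0.6776, 0.0187]))]
control_box [([276.5, 185.2], 0.73, array([0.6702, 0.0174]))]
[0, 13, 41, 201, 4473] [[0.559, -0.1631], [0.5582, -0.1374], [0.6946, -0.1618], [0.6954, -0.1921]]
[55, 34, 30, 112, 956] [[0.5724, -0.132], [0.5696, -0.1136], [0.6405, -0.1132], [0.6438, -0.1332]]
[49, 103, 18, 55, 866] [[0.6138, -0.1411], [0.6135, -0.1294], [0.6511, -0.1353], [0.6515, -0.1476]]
```

```bash
python3 -m inch '[[[0,-0.001,0.05,0,0,0,-1],[0,-0.001,0.09,0,0,0,-1],[0,-0.001,0.115,0,0,0,-1],[0,-0.001,0.128,0,0,0,-1],[0,-0.001,0.132,0,0,0,-1],[0,-0.001,0.132,0,0,0,-1]]]'; python3 -m inch '[[[0,0,0,0,0,0,1],[0,0,0,0,0,0,1],[0,0,0,0,0,0,1],[0,0,0,0,0,0,1],[0,0,0,0,0,0,1],[0,0,0,0,0,0,1],[0,0,0,0,0,0,1]]]' 25; python3 -m inch '[[[0,0,0,0,0,0.07,1],[0,0,0,0,0,0.15,1]]]'
python3 - <<'E'
from h import *
st();o=sensors.get_obs();print(np.round(o['torque'],2))
E
```

```text
clock: 41.3
position: [0.6845, 0.0205, 0.0706]
ee_rot: [-0.015, 1.0, 0.0, 0.001]
ft_force: [0.6, 0.7, 0.3]
grip_width: 0.999
grasp_force: 0.0
clock: 42.0
position: [0.6846, 0.0184, 0.0709]
ee_rot: [-0.015, 1.0, -0.001, 0.001]
ft_force: [-1.5, -4.2, 6.0]
grip_width: 0.156
grasp_force: 29.8
clock: 42.2
position: [0.6845, 0.0186, 0.0708]
ee_rot: [0.061, 0.998, -0.001, 0.001]
ft_force: [-1.6, -4.4, 5.0]
grip_width: 0.157
grasp_force: 29.7
t 42.2 p [0.6845 0.0186 0.0708] eul [[-0.992, 0.123, 0.001], [0.123, 0.992, -0.002], [-0.002, -0.002, -1.0]] F [-1.6 -4.4  5. ] w 0.157 g 29.7 q [ 0.02  0.6  -0.16  1.46  0.1   1.08  1.29]
[-0.81  0.2   0.11]
```

```bash
python3 -m inch '[[[0,-0.002,0,0,0,0.14,1],[0,-0.002,0,0,0,0.28,1],[0,-0.002,0,0,0,0.42,1],[0,-0.002,0,0,0,0.56,1],[0,-0.002,0,0,0,0.7,1],[0,-0.002,0,0,0,0.84,1],[0,-0.002,0,0,0,0.98,1],[0,-0.002,0,0,0,1.08,1]]]'
python3 - <<'E'
from h import *
st();o=sensors.get_obs();print(np.round(o['torque'],2))
E
python3 -m inch '[[[0,0,0,0,0,0.06,1],[0,0,0,0,0,0.12,1],[0,0,0,0,0,0.16,1],[0,0,0,0,0,0.18,1],[0,0,0,0,0,0.18,1]]]';python3 - <<'E'
from h import *
st();o=sensors.get_obs();print(np.round(o['torque'],2));Q=Ro.from_quat(o['ee_rot']).as_matrix();print('psi',np.degrees(np.arctan2(Q[1,1],Q[0,1])))
E
```

```text
clock: 43.0
position: [0.685, 0.019, 0.0709]
ee_rot: [0.566, 0.824, 0.001, 0.001]
ft_force: [2.9, 0.8, 1.4]
grip_width: 0.162
grasp_force: 29.2
t 43.0 p [0.685  0.019  0.0709] eul [[-0.359, 0.933, 0.003], [0.933, 0.359, 0.001], [-0.001, 0.003, -1.0]] F [2.9 0.8 1.4] w 0.162 g 29.2 q [-0.13  0.59  0.05  1.47 -0.03  1.07  0.3 ]
[ 0.13 -0.69  0.02]
clock: 43.5
position: [0.685, 0.0191, 0.071]
ee_rot: [0.635, 0.772, 0.001, 0.001]
ft_force: [4.2, 1.8, 6.7]
grip_width: 0.153
grasp_force: 71.3
t 43.5 p [0.685  0.0191 0.071 ] eul [[-0.193, 0.981, 0.003], [0.981, 0.193, 0.0], [-0.0, 0.003, -1.0]] F [4.2 1.8 6.7] w 0.153 g 71.3 q [-0.16  0.6   0.09  1.47 -0.06  1.07  0.14]
[ 0.14 -1.01  1.95]
psi 11.144599645177177
```

```bash
python3 -m inch '[[[0,0,0,0,0,0,-0.4],[0,0,0,0,0,0,-0.4],[0,0,0,0,0,0,-0.4],[0,0,-0.04,0,0,0,-0.4],[0,0,-0.09,0,0,0,-0.4],[0,0,-0.14,0,0,0,-0.4],[0,0,-0.19,0,0,0,-0.4],[-0.03,0,-0.23,0,0,0,-1],[-0.03,0,-0.23,0,0,0,-1]]]';python3 - <<'E'
from h import *
st()
im,K,R,t=cam('wrist');cv2.imwrite('pics/w16.png',cv2.resize(im,(800,600)))
for l,z in[('garlic_1',.24),('tray_1',.25),('switch_grip',.07)]: print(l,[(np.round(d['pixel']),round(d['conf'],2),ray(d['pixel'],K,R,t,z)[:2].round(3)) for d in spotter.look_for(l,'wrist')])
# bar orientation: dark pixels around switch centre
c=proj((.685,.019,.08),K,R,t).astype(int);w=im[max(c[1]-45,0):c[1]+45,c[0]-45:c[0]+45].max(2)
ys,xs=np.where(w<40);p=np.array([ray((x+c[0]-45,y+max(c[1]-45,0)),K,R,t,.08)[:2] for x,y in zip(xs,ys)])
if len(p)>50:
    e,v=np.linalg.eigh(np.cov(p.T));print('bar',len(p),p.mean(0),np.degrees(np.arctan2(v[1,1],v[0,1])),np.sqrt(e)*3.46)
E
```

```text
clock: 44.4
position: [0.6911, -0.0164, 0.3067]
ee_rot: [0.638, 0.77, 0.002, 0.004]
ft_force: [0.0, -0.7, -0.0]
grip_width: 0.992
grasp_force: 0.0
t 44.4 p [ 0.6911 -0.0164  0.3067] eul [[-0.185, 0.983, 0.009], [0.983, 0.185, -0.003], [-0.004, 0.009, -1.0]] F [ 0.  -0.7 -0. ] w 0.992 g 0.0 q [-0.13  0.46  0.13  1.18 -0.05  1.5   0.18]
garlic_1 [(array([196., 334.]), 0.87, array([ 0.648, -0.098])), (array([278., 139.]), 0.75, array([0.678, 0.038]))]
tray_1 [(array([237., 319.]), 0.83, array([ 0.673, -0.074])), (array([198., 364.]), 0.75, array([ 0.654, -0.112])), (array([222., 279.]), 0.61, array([ 0.66 , -0.049])), (array([368., 172.]), 0.56, array([0.729, 0.031]))]
switch_grip [(array([281., 142.]), 0.75, array([0.685, 0.017])), (array([160.,  80.]), 0.22, array([0.556, 0.054]))]
bar 135 [0.6791446 0.0348805] 110.50235604183574 [0.01773783 0.05554966]
```

```bash
python3 -c "
from workcell import order
print(order.hand_in())"
```

```text
the job is handed in; nothing more can be done
None
```

The job is handed in at about 44 s: the cap is flat in its rest, three trays are stacked alternately with a garlic bulb each in the top two, and the switch is turned on to its stop. The last picture confirmed the cap, stack and bulbs; the switch rests on the stop torque and a rough bar-angle check.

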